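Unstack a meal set into its foam carriers and close the hot one

TASK

Three closed foil dishes stand in a stack on the loose foam cover. Take the stack apart, keeping the dishes upright: set the round pot in the foam holder with the round recess, the square dish in the holder with the square recess, and the long main dish flat down in the pocket of the deep carrier with the four corner posts. Then close that carrier with the cover, so that its corner notches go down over the posts and it lies flat on the carrier, and leave the marker, the brown tape roll and the white label roll where they are.

Things in the scene. Friction and masses are not known exactly. Their poses are not given: they have to be found in the camera images.
- round_pot: Closed round foil pot, 46 mm high, about 140 g. The rim band (top 12 mm) is 56 mm in diameter; below it the wall tapers to 48 mm at the foot. Flat top with a pale lid. At the start it is the top of the stack. Origin: centre of its underside; z up.
- square_dish: Closed square foil dish, 46 mm high, about 200 g. The rim band (top 12 mm) is 70 x 70 mm; the pan below it is 60 x 60 mm at the foot. Flat lid. At the start it is second from the top, under the round pot. Origin: centre of its underside; x and y along its sides, z up.
- main_dish: Closed long foil dish, 40 mm high, about 320 g. The rim band (top 12 mm) is 120 (along its x) x 68 mm (along its y); the pan below it is 110 x 58 mm at the foot. Flat lid. At the start it is third, under the square dish, standing on the cover. Origin: centre of its underside; z up.
- cover: Loose white foam slab, 166 x 166 x 34 mm, about 90 g, flat on the table under the stack. A 23 x 23 notch through each corner. Two finger wells in its top, 24 mm deep, each 44 long (x), reaching from 23 to 68 off centre along +y and -y; grip the 46 wide (y) bridge between them from above, a finger in each well. Fits the carrier in any quarter turn. Origin: centre of underside, z up.
- main_carrier: Deep white foam carrier, 166 x 166 mm, rim 54 mm high, fixed. Corner posts (20 across, conical tips) rise 21 above the rim, axes 73 off centre in x and y: 3 play to the cover, whose underside ends 54 above this origin. Pocket 136 (x) x 84 (y), floor at 12, for the main dish (length along x, top 2 below rim); finger bays of 48 (x) reach to 72 off centre along +y and -y. Origin: centre of underside.
- round_holder: Low white foam holder, 130 x 130 x 28 mm, fixed on the table, with a round recess in the middle of its top, 64 mm in diameter and 14 mm deep (floor 14 mm above this origin). Origin: centre of its underside; z up.
- square_holder: Low white foam holder, 130 x 130 x 28 mm, fixed on the table, with a square recess in the middle of its top, 78 x 78 mm (sides along x and y) and 14 mm deep (floor 14 mm above this origin). Origin: centre of its underside; z up.
- marker: Marker pen, black with a green cap, 132 mm long along its x, 16 mm high, lying loose on the table on the robot's side. To be left alone. Origin: under its middle.
- tape: Roll of brown packing tape, 88 mm across, 45 mm high, lying flat and loose on the robot's side. To be left alone. Origin: centre of its underside.
- label_roll: Small roll of white labels, 60 mm across, 40 mm high, lying flat and loose on the robot's side. To be left alone. Origin: centre of its underside.
Things that resemble listed ones, but are neither listed nor needed, are in the scene too. Leave any blue look-alike of the main_dish alone.

How it is judged:
By the outcome, as a careful person would: the job done as asked, in the order asked, and still so for the second after the job is handed in, with the robot touching nothing.
It also fails if it takes over 128 s, if anything falls off the work surface, if the arm or the gripper's body presses on something with over 40 N, if the wrist force passes 120 N, or if a joint passes its speed limit or range.

ROBOT

A 7-joint arm with a two-finger parallel gripper is mounted at the origin on the work surface. World frame = base frame: x ahead of the robot, y to its left, z up, the work surface at z = 0. Lengths are in m, angles in rad, forces in N, time in s.
With the tool pointing down it reaches from about 0.4 to 0.875 m from the base axis. Payload 6.5 kg.
Tool frame: the origin (TCP) lies on the centre line of the jaws, within the pads' length; the fingertips stand 8 mm ahead of it and the grasp point (between the pads) lies 11 mm behind it (tip_reach is the distance from the TCP to the fingertips, in m); z points along the fingers, y is the line along which they close (so a half turn about z gives the same grasp; the last joint's range is limited). The gripper opens to 88 mm and grips with 3 to 60 N. Pads are 18 mm wide; open, the fingers measure 123 mm over their backs; the gripper's body (75 mm by 187 mm) begins 45 mm behind the grasp point.
Start: joints at [1.238, 0.536, -0.004, 1.538, 0.003, 1.067, -0.071], TCP at [0.171, -0.627, 0.247] pointing down, gripper open.
Joint ranges: [-2.7, 2.7], [-0.37, 2.16], [-1.27, 1.26], [0.24, 2.4], [-1.31, 4.45], [0.19, 1.91], [-2.76, 2.76]. Speed limits (rad/s): [2.39, 2.39, 3.14, 3.14, 3.14, 3.14, 3.14].

INTERFACE

Orientations are given as [roll, pitch, yaw] about the fixed x, y, z axes, in that order (R = Rz(yaw) Ry(pitch) Rx(roll)).
In Python, from plant import * gives the robot as it stands.
- The arm moves only by the shell command python3 -m jog 'ROWS' [FORCE]. ROWS is JSON, a list of rows, each an object of numbers: "tx", "ty", "tz": the shift along the tool's x, y, z each as a share of 75 mm, from -1 to 1; "ax", "ay", "az": the turn, a rotation vector about the tool's x, y, z each as a share of 1.5 rad, from -1 to 1; "fingers": the finger opening in mm, from 0 to 88.1. In form: [{"tx": .., "ty": .., "tz": .., "ax": .., "ay": .., "az": .., "fingers": ..}, ...]. A call has 1 to 10 rows; each row shifts and turns the commanded pose from where the row before left it, along the tool's axes as they then stand; what a row does not reach is not made up. A row lasts 1/10 s, in which the tool goes at most 50 mm and 8.59 degrees, less where a joint would pass 70% of its speed; a pose out of reach is approached as far as the arm can. A call with a number of a shift or a turn outside -1 to 1 is refused whole. A call with a gripper value outside its range is refused whole. The fingers move at their own pace and stop on an object; FORCE is the grip in N (left out, the last holds). Time passes only in rows, so rows that do not move let the fingers close. It gives the time, the measured TCP pose, the force, the opening and the grip force at its end, in the units of the state.
- state(): the state, without advancing time (a new reading comes with each control period).
- snapshot(name): name is "side" or "top" or "wrist"; returns the picture (480x640x3 uint8, red, green, blue); there is no depth.
- camera_params(name): a dict with "vertical_fov" (degrees; the focal length in pixels is half the picture's height over the tangent of half this angle, whatever the lens; pixels are square), "cx", "cy" (the principal point, pixels), "xyz" and "orientation" of the camera in the world; the wrist camera has in their place "hand_eye" (4x4, takes a point from camera to tool coordinates, whose origin is the TCP and whose axes are the flange's). Camera axes: x right, y up, looking along -z (the intrinsics and any distortion apply to the point x, -y, -z); pixel columns grow to the right and rows downward; lengths in m; the calibration is good to about 2 mm. A picture is of the moment at which its call begins: read the wrist's pose just before it. camera_params takes no time and is no camera call.
- close_job(): hands the job in; it is judged then, once.
Trained networks look in the newest picture that a camera, given by its name, has taken for a name from the list of things; names that differ only in an ending like _2 or _b are one class to them, and where a whole thing is asked for, a point or a joint stands for the part that bears it (a point fixed in the world has none). Each returns a list of dicts, best first, with "score" (0 to 1); they miss things now and then, are a little off and sometimes report something else, mostly with a low value. They report only what shows in the picture. A call takes as long as a camera call. They do not tell look-alikes from the thing itself.
- search_frame(thing, camera): "position" ([x, y, z] in m, in the coordinates of the camera as it stood for that picture, good to about 4 mm: the middle of the surface that is visible of it).
- trace(thing, camera): "region" (480x640 bool, what is visible of it).
The state is a dict: "t": time; "joint_positions": joint angles; "qd": joint speeds; "joint_efforts": joint torques, N m; "tcp_pos": TCP position; "ee_rot": TCP orientation; "ft_force": force on the tool from outside, world axes, zero at the start; "moment": the same for the moment, N m; "finger_gap": finger opening in m; "gripper_force": force on a finger pad.
Only numpy, scipy, OpenCV 4.12 (cv2) and the standard library are available. Lean on these libraries where they do the work, as an engineer would, in place of code of your own. Each camera call takes 0.05 s, during which the arm holds its last target. There are 200 camera calls.

## Working session

There is one attempt and no reset: what is moved stays moved. The work goes in short steps, Python scripts to look and compute and a shell command to move; the robot and the scene stay as the last step left them, time stands still between calls to the robot, and variables do not carry over. Pictures are saved under pics/ and viewed, at most 14 in all, crops included, and the job is handed in when it is done.

```bash
mkdir -p pics; ls; cat > h.py <<'E'
from plant import *
import numpy as np, cv2
from scipy.spatial.transform import Rotation as R
def save(n,f): 
    im=snapshot(n); cv2.imwrite('pics/'+f,im[:,:,::-1]); return im
def pose(n,st=None):
    c=camera_params(n)
    if n=='wrist':
        st=st or state(); T=np.eye(4); T[:3,:3]=rot(st['ee_rot']); T[:3,3]=st['tcp_pos']
        return T@np.array(c['hand_eye'])
    T=np.eye(4); T[:3,:3]=rot(c['orientation']); T[:3,3]=c['xyz']; return T
def rot(e):
    e=np.array(e,float)
    return e if e.shape==(3,3) else R.from_euler('xyz',e).as_matrix()
def find(t,n,T):
    return [(round(d['score'],2),np.round((T@np.r_[d['position'],1])[:3],3).tolist()) for d in search_frame(t,n)]
E
python3 - <<'E'
from h import *
print(state())
for n in('side','top','wrist'): print(n,camera_params(n))
for n in('top','side'):
    save(n,n+'0.png');T=pose(n)
    for t in 'round_pot square_dish main_dish cover main_carrier round_holder square_holder marker tape label_roll'.split(): print(n,t,find(t,n,T))
E
```

```text
pics
{'t': 0.0, 'joint_positions': array([ 1.23780628,  0.53716385, -0.00442402,  1.53886232,  0.00260693,
        1.06729434, -0.0711834 ]), 'qd': array([-0.00041455,  0.00150608,  0.0009782 ,  0.00207061, -0.00014335,
       -0.00079837, -0.00115111]), 'joint_efforts': array([-7.78184349e-04, -5.70973420e+01,  9.90041234e-01, -2.51598734e+01,
       -5.63350646e-02,  1.79303228e-02,  1.58916901e-04]), 'tcp_pos': array([ 0.17117999, -0.62643426,  0.24584492]), 'ee_rot': array([-3.13987612e+00,  1.39907013e-04,  2.66869477e-01]), 'ft_force': array([-0.14468736,  0.45280405,  0.39402821]), 'moment': array([ 0.06523697, -0.00798484,  0.00860595]), 'gripper_force': 0.0, 'finger_gap': 0.0879507127319056}
side {'vertical_fov': 48.9793997421742, 'cx': 320.1553110740074, 'cy': 243.31883637377132, 'xyz': array([0.12684661, 0.91554333, 1.00037437]), 'orientation': array([ 0.78370915,  0.01094523, -2.78484714])}
top {'vertical_fov': 47.04918943245312, 'cx': 314.4587998401469, 'cy': 238.7987405810421, 'xyz': array([0.27932114, 0.08000989, 1.48320015]), 'orientation': array([ 0.11050821,  0.0089
[... 909 characters left out ...]
, [0.388, -0.166, 0.017])]
top tape [(0.59, [0.38, 0.178, 0.045])]
top label_roll [(0.67, [0.376, 0.025, 0.04])]
side round_pot [(0.85, [0.448, 0.428, 0.169])]
side square_dish [(0.72, [0.575, 0.134, 0.028]), (0.7, [0.432, 0.44, 0.12])]
side main_dish [(0.85, [0.421, 0.437, 0.07]), (0.6, [0.236, 0.485, 0.042]), (0.57, [0.489, -0.391, 0.04]), (0.56, [0.352, 0.595, 0.038])]
side cover [(0.89, [0.43, 0.464, 0.032])]
side main_carrier [(0.63, [0.487, -0.39, 0.041])]
side round_holder [(0.71, [0.581, -0.131, 0.025])]
side square_holder [(0.96, [0.575, 0.134, 0.029])]
side marker [(0.56, [0.393, -0.16, 0.012])]
side tape [(0.96, [0.378, 0.19, 0.033])]
side label_roll [(0.59, [0.37, 0.036, 0.034])]
```

View pics/top0.png

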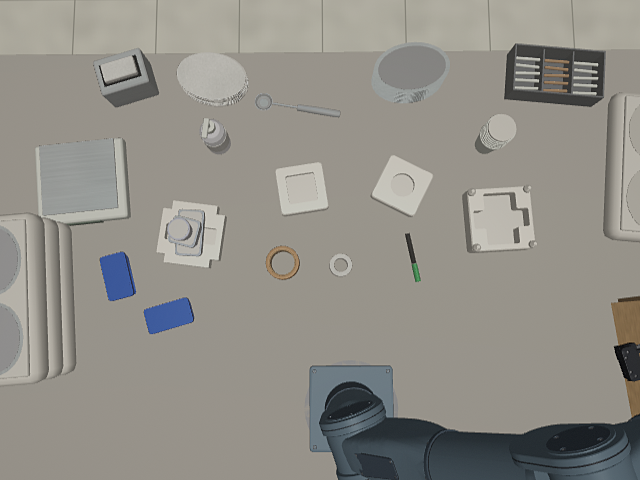

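View pics/side0.png

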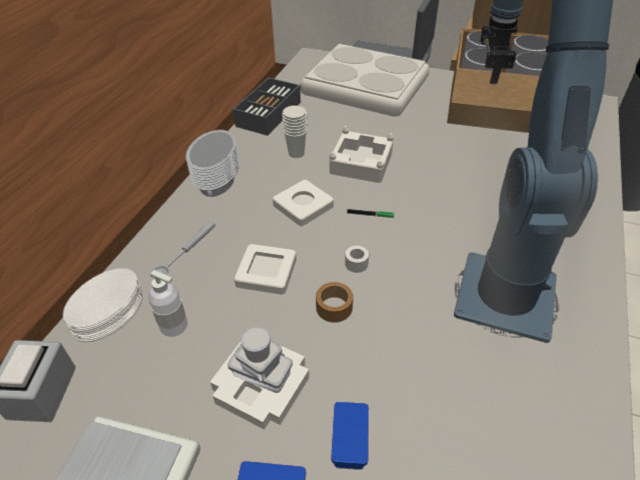

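The real stack is at top px (185,233). Its look-alikes are the blue dishes at (117,276) and (168,315) and the stand at (82,180). The round recess is at (402,185), the square one at (302,188) and the carrier at (500,218). I choose the stack. On the way there I'll look at the carrier and the round holder from close by.

```bash
python3 -m jog '[{"tx":0.5,"ty":-0.18},{"tx":0.5,"ty":-0.18},{"tx":0.5,"ty":-0.18},{"tx":0.5,"ty":-0.18},{"tx":0.5,"ty":-0.18},{"tx":0.5,"ty":-0.18},{"tx":0.5,"ty":-0.18},{"tx":0.5,"ty":-0.18},{"tx":0.5,"ty":-0.18},{"tx":0.5,"ty":-0.18}]'
python3 - <<'E'
from h import *
import json
s=state();T=pose('wrist',s);save('wrist','w_car.png')
json.dump(T.tolist(),open('w_car.json','w'))
print(s['tcp_pos'],s['ee_rot'],find('main_carrier','wrist',T),find('round_holder','wrist',T))
E
```

```text
[ 0.17136888 -0.62701446  0.24673003] [3.14154364e+00 2.13769337e-05 2.66779878e-01] [] []invalid input
```

View pics/w_car.png

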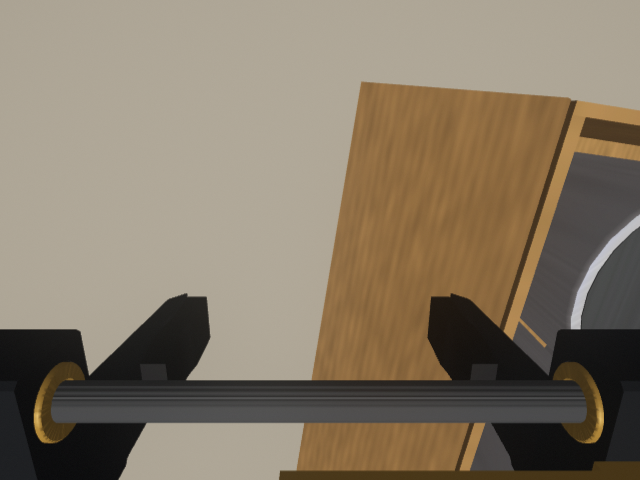

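The move was refused, probably because every row needs all seven keys. I'll write them all out.

```bash
python3 -m jog '[{"tx":0.5,"ty":-0.18,"tz":0,"ax":0,"ay":0,"az":0,"fingers":88},{"tx":0.5,"ty":-0.18,"tz":0,"ax":0,"ay":0,"az":0,"fingers":88},{"tx":0.5,"ty":-0.18,"tz":0,"ax":0,"ay":0,"az":0,"fingers":88},{"tx":0.5,"ty":-0.18,"tz":0,"ax":0,"ay":0,"az":0,"fingers":88},{"tx":0.5,"ty":-0.18,"tz":0,"ax":0,"ay":0,"az":0,"fingers":88},{"tx":0.5,"ty":-0.18,"tz":0,"ax":0,"ay":0,"az":0,"fingers":88},{"tx":0.5,"ty":-0.18,"tz":0,"ax":0,"ay":0,"az":0,"fingers":88},{"tx":0.5,"ty":-0.18,"tz":0,"ax":0,"ay":0,"az":0,"fingers":88}]' 30
python3 - <<'E'
from h import *
import json
s=state();T=pose('wrist',s);save('wrist','w_car2.png')
json.dump(T.tolist(),open('w_car.json','w'))
print(s['tcp_pos'],s['ee_rot'],find('main_carrier','wrist',T),find('round_holder','wrist',T))
E
```

```text
t: 2.05
tcp_pos: [0.4335, -0.4427, 0.2469]
ee_rot: [3.141, -0.0, 0.267]
ft_force: [-0.1, -0.4, 1.0]
finger_gap: 0.0878
gripper_force: 0.0
[ 0.43347955 -0.4427376   0.24689808] [ 3.14125146e+00 -1.10520729e-04  2.66697604e-01] [(0.63, [0.5, -0.392, 0.047])] [(0.96, [0.521, -0.174, 0.025])]
```

View pics/w_car2.png

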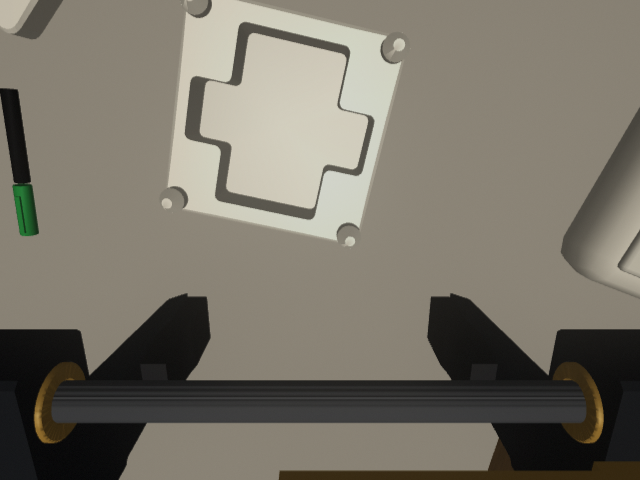

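The wrist view shows the carrier with its post tips at about (399,44), (198,4), (167,203) and (349,241). The pocket's long side runs up and down the picture, and the marker is at left.

```bash
cat >> h.py <<'E'
def px(n,T,uv,z):
    c=camera_params(n); f=240/np.tan(np.radians(c['vertical_fov']/2))
    uv=np.atleast_2d(uv).astype(float)
    d=np.c_[(uv[:,0]-c['cx'])/f,-(uv[:,1]-c['cy'])/f,-np.ones(len(uv))]@T[:3,:3].T
    return T[:3,3]+d*((z-T[2,3])/d[:,2])[:,None]
def togo(x,y,z,yaw,s=None):
    s=s or state(); Rm=rot(s['ee_rot']); d=Rm.T@(np.array([x,y,z])-s['tcp_pos'])/0.075
    dy=(s['ee_rot'][2]-yaw); dy=(dy+np.pi/2)%np.pi-np.pi/2
    print('togo shares',np.round(d,2),'az',np.round(dy/1.5,3),'(alt',np.round((dy-np.sign(dy)*np.pi)/1.5,2),') q7',round(s['joint_positions'][6],2))
E
python3 - <<'E'
from h import *
import json
T=np.array(json.load(open('w_car.json')))
p=px('wrist',T,[(399,44),(198,4),(167,203),(349,241)],0.075)
print(np.round(p,4), p.mean(0))
for i in range(4):
    d=p[(i+1)%4]-p[i]; print(np.linalg.norm(d),np.degrees(np.arctan2(d[1],d[0])))
E
```

```text
[[ 0.569  -0.4634  0.075 ]
 [ 0.5567 -0.3246  0.075 ]
 [ 0.4153 -0.3256  0.075 ]
 [ 0.4228 -0.4705  0.075 ]] [ 0.49094285 -0.39604809  0.075     ]
0.13939580142962693 95.04210270988042
0.1413977874564058 -179.57048684486548
0.14510403828620344 -87.06097776557584
0.14637816805032408 2.786759015925004
```

```bash
python3 -m jog '[{"tx":0.2,"ty":-0.5,"tz":0,"ax":0,"ay":0,"az":0,"fingers":88},{"tx":0.2,"ty":-0.5,"tz":0,"ax":0,"ay":0,"az":0,"fingers":88},{"tx":0.2,"ty":-0.5,"tz":0,"ax":0,"ay":0,"az":0,"fingers":88},{"tx":0.2,"ty":-0.5,"tz":0,"ax":0,"ay":0,"az":0,"fingers":88},{"tx":0.2,"ty":-0.5,"tz":0,"ax":0,"ay":0,"az":0,"fingers":88},{"tx":0.2,"ty":-0.5,"tz":0,"ax":0,"ay":0,"az":0,"fingers":88},{"tx":0.2,"ty":-0.5,"tz":-0.2,"ax":0,"ay":0,"az":0,"fingers":88},{"tx":0.2,"ty":-0.5,"tz":-0.2,"ax":0,"ay":0,"az":0,"fingers":88},{"tx":0.2,"ty":-0.5,"tz":-0.2,"ax":0,"ay":0,"az":0,"fingers":88},{"tx":0.2,"ty":-0.5,"tz":-0.2,"ax":0,"ay":0,"az":0,"fingers":88}]'
python3 - <<'E'
from h import *
import json
s=state();T=pose('wrist',s);save('wrist','w_hold.png')
json.dump(T.tolist(),open('w_hold.json','w'))
print(s['tcp_pos'],s['ee_rot'],find('square_holder','wrist',T),find('round_holder','wrist',T))
E
```

```text
t: 3.2
tcp_pos: [0.4778, -0.0425, 0.3075]
ee_rot: [3.141, -0.0, 0.264]
ft_force: [0.7, 0.6, -0.1]
finger_gap: 0.0881
gripper_force: 0.0
[ 0.47775881 -0.04253203  0.30750985] [ 3.14068477e+00 -8.03527935e-05  2.64200507e-01] [(0.66, [0.571, 0.127, 0.028])] [(0.67, [0.59, -0.135, 0.026])]
```

View pics/w_hold.png

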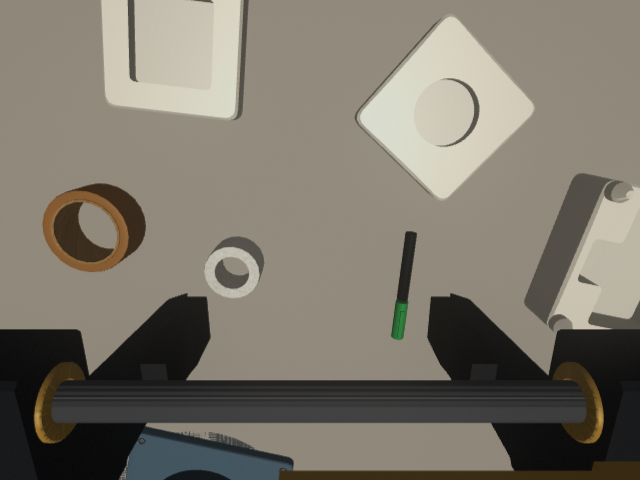

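The view shows the round recess at (446,112), the square holder cut off at top left, the tape at (87,230), the label roll at (233,272) and the marker at (404,285). The post spacing comes out short near the picture edges, which means barrel distortion. I'll fit k1 using the known squares.

```bash
cat >> h.py <<'E'
import json
K1={'wrist':0.0}
try: K1.update(json.load(open('k1.json')))
except Exception: pass
def px(n,T,uv,z,k=None):
    k=K1.get(n,0) if k is None else k
    c=camera_params(n); f=240/np.tan(np.radians(c['vertical_fov']/2))
    K=np.array([[f,0,c['cx']],[0,f,c['cy']],[0,0,1.]])
    q=cv2.undistortPoints(np.atleast_2d(uv).astype(float)[:,None],K,np.array([k,0,0,0.]))[:,0]
    d=np.c_[q[:,0],-q[:,1],-np.ones(len(q))]@T[:3,:3].T
    return T[:3,3]+d*((z-T[2,3])/d[:,2])[:,None]
E
python3 - <<'E'
from h import *
from scipy.optimize import least_squares
T=np.array(json.load(open('w_car.json')))
uv=[(399,44),(198,4),(167,203),(349,241)]
sq=np.array([(1,-1),(1,1),(-1,1),(-1,-1)])*.073
def res(v):
    x,y,a,k=v; c,s=np.cos(a),np.sin(a)
    return (px('wrist',T,uv,.075,k)[:,:2]-(sq@np.array([[c,s],[-s,c]])+[x,y])).ravel()
r=least_squares(res,[.49,-.4,.03,-.1],x_scale=[.1,.1,.1,.1]); print(r.x,np.degrees(r.x[2]),np.round(r.fun*1000,1))
k=r.x[3]; json.dump({'wrist':k},open('k1.json','w'))
T=np.array(json.load(open('w_hold.json')))
print('round',px('wrist',T,[(446.5,112)],.028,k))
c=px('wrist',T,[(357,117),(442,200),(535,107),(451,14)],.026,k);print(c,c.mean(0))
c=px('wrist',T,[(136,80),(211,88),(214,4),(132,0)],.028,k);print('sq recess',c)
s=state();print(s['tcp_pos']); togo(.447,.40,.33,s['ee_rot'][2])
E
```

```text
[ 0.49312756 -0.39460992  0.04898043 -0.08973581] 2.806371651502992 [ 2.9  0.1 -0.6 -1.9 -1.3  1.3 -1.   0.5]
round [[ 0.59143658 -0.14369956  0.028     ]]
[[ 0.56262295 -0.05919695  0.026     ]
 [ 0.50567076 -0.17000345  0.026     ]
 [ 0.62249455 -0.23092211  0.026     ]
 [ 0.6795844  -0.11889095  0.026     ]] [ 0.59259316 -0.14475337  0.026     ]
sq recess [[0.54244418 0.16162318 0.028     ]
 [0.55270612 0.08684899 0.028     ]
 [0.62855166 0.10009381 0.028     ]
 [0.61460923 0.17855251 0.028     ]]
[ 0.47873372 -0.04121828  0.30784128]
togo shares [ 1.16 -5.78 -0.3 ] az 0.0 (alt 0.0 ) q7 -1.37
```

```bash
python3 -m jog '[{"tx":0.16,"ty":-0.58,"tz":-0.12,"ax":0,"ay":0,"az":0,"fingers":88},{"tx":0.16,"ty":-0.58,"tz":-0.12,"ax":0,"ay":0,"az":0,"fingers":88},{"tx":0.16,"ty":-0.58,"tz":-0.12,"ax":0,"ay":0,"az":0,"fingers":88},{"tx":0.16,"ty":-0.58,"tz":-0.12,"ax":0,"ay":0,"az":0,"fingers":88},{"tx":0.16,"ty":-0.58,"tz":-0.12,"ax":0,"ay":0,"az":0,"fingers":88},{"tx":0.16,"ty":-0.58,"tz":-0.12,"ax":0,"ay":0,"az":0,"fingers":88},{"tx":0.16,"ty":-0.58,"tz":-0.12,"ax":0,"ay":0,"az":0,"fingers":88},{"tx":0.16,"ty":-0.58,"tz":-0.12,"ax":0,"ay":0,"az":0,"fingers":88},{"tx":0.16,"ty":-0.58,"tz":-0.12,"ax":0,"ay":0,"az":0,"fingers":88},{"tx":0.16,"ty":-0.58,"tz":-0.12,"ax":0,"ay":0,"az":0,"fingers":88}]'
python3 - <<'E'
from h import *
s=state();T=pose('wrist',s);save('wrist','w_st.png')
json.dump(T.tolist(),open('w_st.json','w'))
print(s['tcp_pos'],s['ee_rot'],s['joint_positions'])
for t in('round_pot','square_dish','main_dish','cover'): print(t,find(t,'wrist',T))
E
```

```text
t: 4.35
tcp_pos: [0.4812, 0.4077, 0.3961]
ee_rot: [3.139, 0.0, 0.263]
ft_force: [-0.0, -0.5, 0.2]
finger_gap: 0.0878
gripper_force: 0.0
[0.48115145 0.40768979 0.39614937] [3.13932360e+00 3.13920862e-04 2.62590917e-01] [-0.43851624  0.43959154 -0.4955249   1.3735115   0.20919873  1.38154778
 -2.2418733 ]
round_pot [(0.65, [0.461, 0.419, 0.167])]
square_dish [(0.59, [0.475, 0.417, 0.121])]
main_dish [(0.68, [0.35, 0.612, 0.038]), (0.66, [0.502, 0.412, 0.075]), (0.64, [0.255, 0.464, 0.04]), (0.4, [0.477, 0.451, 0.032])]
cover [(0.61, [0.479, 0.449, 0.034])]
```

View pics/w_st.png

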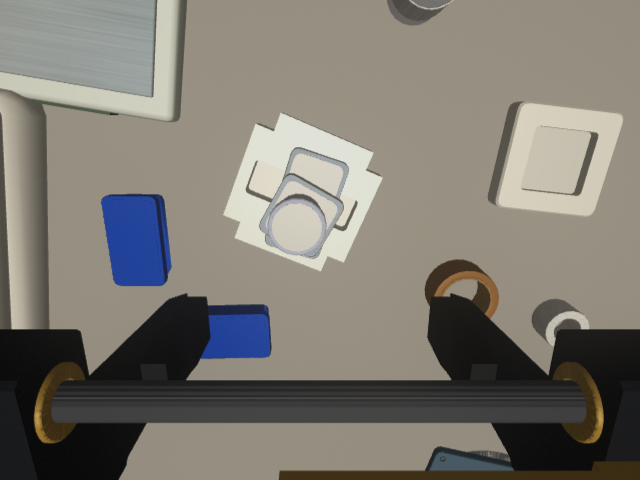

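The view shows the pot lid at (298,226), the square dish edge running from (294,175) to (342,206), the main dish edge from (299,148) to (349,162), the cover around them, the blue look-alikes at left and the square recess at (556,160).

```bash
python3 - <<'E'
from h import *
T=np.array(json.load(open('w_st.json')))
print('pot',px('wrist',T,[(298,226),(269,226),(327,226)],.166))
def e(n,a,b,z):
    p=px('wrist',T,[a,b],z); d=p[1]-p[0]; print(n,np.round(p,3).tolist(),np.linalg.norm(d),np.degrees(np.arctan2(d[1],d[0])))
e('sq',(294,175),(342,206),.12)
e('main short',(296,148),(350,164),.074)
e('main right',(349,166),(340,208),.074)
e('cover top',(283,114),(373,153),.034)
e('cover right',(382,178),(343,262),.034)
e('cover bot',(236,236),(322,270),.034)
e('cover left',(255,124),(224,214),.034)
print('sqrec',px('wrist',T,[(537,126),(590,133),(577,194),(522,188)],.028).mean(0))
c=px('wrist',T,[(283,114),(373,153),(382,178),(343,262),(322,270),(236,236),(224,214),(255,124)],.034);print('cover c',c.mean(0))
cv2.imwrite('pics/crop.png',cv2.resize(cv2.imread('pics/w_st.png')[100:290,200:400],None,fx=3,fy=3))
p=px('wrist',T,[(298,226)],.166)[0]
togo(p[0],p[1],.166,state()['ee_rot'][2])
E
```

```text
pot [[0.45592342 0.42069614 0.166     ]
 [0.44892017 0.44700304 0.166     ]
 [0.46292839 0.39443705 0.166     ]]
sq [[0.494, 0.437, 0.12], [0.476, 0.381, 0.12]] 0.05894727987584303 -108.1830030235593
main short [[0.517, 0.443, 0.074], [0.516, 0.38, 0.074]] 0.06290222526335347 -91.36188877792732
main right [[0.513, 0.38, 0.074], [0.464, 0.377, 0.074]] 0.04921992757758583 -176.0694934086665
cover top [[0.548, 0.469, 0.034], [0.532, 0.353, 0.034]] 0.11739026517153912 -97.9243990337691
cover right [[0.506, 0.333, 0.034], [0.388, 0.349, 0.034]] 0.11944236472049069 172.18242885754398
cover bot [[0.386, 0.492, 0.034], [0.37, 0.373, 0.034]] 0.12025132102305554 -97.92590722265919
cover left [[0.529, 0.498, 0.034], [0.411, 0.513, 0.034]] 0.11865407770908078 173.16628947778537
sqrec [0.58711498 0.12138402 0.028     ]
cover c [0.45882414 0.42236471 0.034     ]
togo shares [-0.27 -0.28  3.06] az 0.0 (alt 0.0 ) q7 -2.24
```

View pics/crop.png

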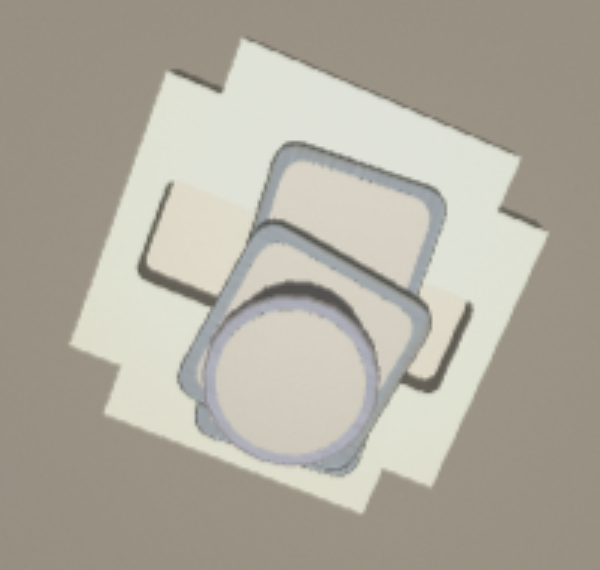

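The crop confirms that the stack is the silver one with pale lids and the pot on top. The cover's wells lie left and right in the picture, which is the cover's y. Next I take the pot by its rim band, with the TCP at z≈0.148.

```bash
python3 -m jog '[{"tx":-0.09,"ty":-0.09,"tz":0.5,"ax":0,"ay":0,"az":0,"fingers":88},{"tx":-0.09,"ty":-0.09,"tz":0.5,"ax":0,"ay":0,"az":0,"fingers":88},{"tx":-0.09,"ty":-0.1,"tz":0.5,"ax":0,"ay":0,"az":0,"fingers":88},{"tx":0,"ty":0,"tz":0.5,"ax":0,"ay":0,"az":0,"fingers":88},{"tx":0,"ty":0,"tz":0.5,"ax":0,"ay":0,"az":0,"fingers":88},{"tx":0,"ty":0,"tz":0.4,"ax":0,"ay":0,"az":0,"fingers":88},{"tx":0,"ty":0,"tz":0.25,"ax":0,"ay":0,"az":0,"fingers":88},{"tx":0,"ty":0,"tz":0.15,"ax":0,"ay":0,"az":0,"fingers":88},{"tx":0,"ty":0,"tz":0,"ax":0,"ay":0,"az":0,"fingers":88}]'
python3 -m jog '[{"tx":0,"ty":0,"tz":0,"ax":0,"ay":0,"az":0,"fingers":40},{"tx":0,"ty":0,"tz":0,"ax":0,"ay":0,"az":0,"fingers":40},{"tx":0,"ty":0,"tz":0,"ax":0,"ay":0,"az":0,"fingers":40},{"tx":0,"ty":0,"tz":0,"ax":0,"ay":0,"az":0,"fingers":40},{"tx":0,"ty":0,"tz":0,"ax":0,"ay":0,"az":0,"fingers":40},{"tx":0,"ty":0,"tz":0,"ax":0,"ay":0,"az":0,"fingers":40}]' 20
```

```text
t: 5.5
tcp_pos: [0.4547, 0.4211, 0.1479]
ee_rot: [3.139, 0.002, 0.264]
ft_force: [-0.6, -0.4, 0.1]
finger_gap: 0.0878
gripper_force: 0.0
t: 6.1
tcp_pos: [0.4545, 0.4237, 0.1498]
ee_rot: [3.141, -0.001, 0.267]
ft_force: [-0.4, -1.8, 4.6]
finger_gap: 0.0545
gripper_force: 20.0
```

```bash
python3 -m jog '[{"tx":0,"ty":0,"tz":-0.15,"ax":0,"ay":0,"az":0,"fingers":40},{"tx":0,"ty":0,"tz":-0.3,"ax":0,"ay":0,"az":0,"fingers":40},{"tx":0,"ty":0,"tz":-0.45,"ax":0,"ay":0,"az":0,"fingers":40},{"tx":0,"ty":0.2,"tz":-0.4,"ax":0,"ay":0,"az":0,"fingers":40},{"tx":-0.02,"ty":0.4,"tz":0,"ax":0,"ay":0,"az":0,"fingers":40},{"tx":-0.02,"ty":0.55,"tz":0,"ax":0,"ay":0,"az":0,"fingers":40},{"tx":-0.02,"ty":0.55,"tz":0,"ax":0,"ay":0,"az":0,"fingers":40},{"tx":-0.02,"ty":0.55,"tz":0,"ax":0,"ay":0,"az":0,"fingers":40},{"tx":-0.02,"ty":0.55,"tz":0,"ax":0,"ay":0,"az":0,"fingers":40},{"tx":-0.02,"ty":0.55,"tz":0,"ax":0,"ay":0,"az":0,"fingers":40}]'
python3 -m jog '[{"tx":-0.02,"ty":0.55,"tz":0,"ax":0,"ay":0,"az":0,"fingers":40},{"tx":-0.02,"ty":0.55,"tz":0,"ax":0,"ay":0,"az":0,"fingers":40},{"tx":-0.02,"ty":0.55,"tz":0,"ax":0,"ay":0,"az":0,"fingers":40},{"tx":-0.02,"ty":0.55,"tz":0,"ax":0,"ay":0,"az":0,"fingers":40},{"tx":-0.02,"ty":0.55,"tz":0,"ax":0,"ay":0,"az":0,"fingers":40},{"tx":-0.02,"ty":0.55,"tz":0,"ax":0,"ay":0,"az":0,"fingers":40},{"tx":0,"ty":0.5,"tz":0,"ax":0,"ay":0,"az":0,"fingers":40},{"tx":0,"ty":0.3,"tz":0,"ax":0,"ay":0,"az":0,"fingers":40},{"tx":0,"ty":0,"tz":0,"ax":0,"ay":0,"az":0,"fingers":40}]'
python3 - <<'E'
from h import *
s=state();T=pose('wrist',s);save('wrist','w_r.png')
json.dump(T.tolist(),open('w_r.json','w'))
print(find('round_holder','wrist',T),s['joint_positions'])
togo(.591,-.143,.046,s['ee_rot'][2])
E
```

```text
t: 7.1
tcp_pos: [0.5116, 0.1777, 0.2471]
ee_rot: [-3.141, -0.0, 0.267]
ft_force: [0.3, -0.0, -1.4]
finger_gap: 0.0548
gripper_force: 20.0
t: 8.0
tcp_pos: [0.5842, -0.1245, 0.2467]
ee_rot: [3.14, 0.0, 0.261]
ft_force: [0.2, -0.1, -2.3]
finger_gap: 0.055
gripper_force: 20.0
[(0.62, [0.597, -0.136, 0.026])] [ 0.38732489  0.47041706 -0.34378062  1.66856618  0.18074179  1.03358204
 -1.32456028]
togo shares [0.01 0.33 2.68] az 0.004 (alt -2.09 ) q7 -1.33
```

View pics/w_r.png

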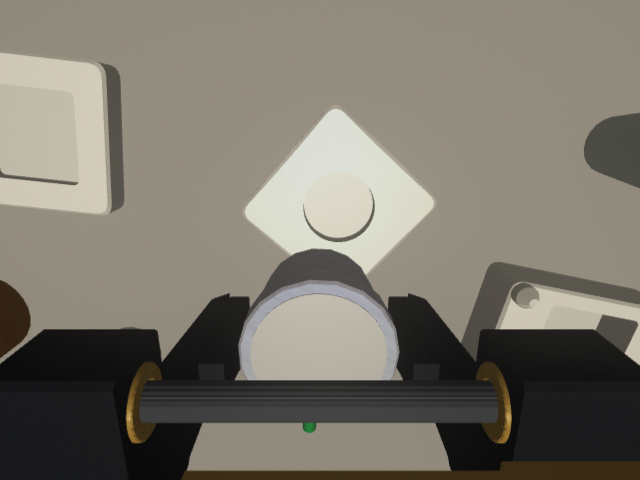

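The recess centre is at (339,205), close to the picture's middle, so it gives a good fix. The pot is held upright.

```bash
python3 - <<'E'
from h import *
T=np.array(json.load(open('w_r.json')))
p=px('wrist',T,[(339,206)],.028)[0]; print(p)
s=state();togo(p[0],p[1],.046,s['ee_rot'][2])
print(px('wrist',T,[(512,297),(80,92),(75,185)],.075 and .028))
E
```

```text
[ 0.58941853 -0.1420222   0.028     ]
togo shares [-0.01  0.31  2.68] az 0.0 (alt 0.0 ) q7 -1.33
[[ 0.54612202 -0.33144398  0.028     ]
 [ 0.63011393  0.10008303  0.028     ]
 [ 0.54776117  0.0956299   0.028     ]]
```

```bash
python3 -m jog '[{"tx":0,"ty":0.1,"tz":0.3,"ax":0,"ay":0,"az":0,"fingers":40},{"tx":0,"ty":0.1,"tz":0.5,"ax":0,"ay":0,"az":0,"fingers":40},{"tx":0,"ty":0.1,"tz":0.55,"ax":0,"ay":0,"az":0,"fingers":40},{"tx":0,"ty":0,"tz":0.55,"ax":0,"ay":0,"az":0,"fingers":40},{"tx":0,"ty":0,"tz":0.4,"ax":0,"ay":0,"az":0,"fingers":40},{"tx":0,"ty":0,"tz":0.2,"ax":0,"ay":0,"az":0,"fingers":40},{"tx":0,"ty":0,"tz":0.1,"ax":0,"ay":0,"az":0,"fingers":40},{"tx":0,"ty":0,"tz":0.07,"ax":0,"ay":0,"az":0,"fingers":40},{"tx":0,"ty":0,"tz":0.03,"ax":0,"ay":0,"az":0,"fingers":40},{"tx":0,"ty":0,"tz":0,"ax":0,"ay":0,"az":0,"fingers":40}]'
```

```text
t: 9.1
tcp_pos: [0.5907, -0.1417, 0.0452]
ee_rot: [3.141, -0.001, 0.267]
ft_force: [-0.0, 0.4, -1.6]
finger_gap: 0.0547
gripper_force: 20.0
```

```bash
python3 -m jog '[{"tx":0,"ty":0,"tz":0.03,"ax":0,"ay":0,"az":0,"fingers":40},{"tx":0,"ty":0,"tz":0,"ax":0,"ay":0,"az":0,"fingers":40}]'
python3 -m jog '[{"tx":0,"ty":0,"tz":0,"ax":0,"ay":0,"az":0,"fingers":70},{"tx":0,"ty":0,"tz":0,"ax":0,"ay":0,"az":0,"fingers":70},{"tx":0,"ty":0,"tz":0,"ax":0,"ay":0,"az":0,"fingers":88},{"tx":0,"ty":0,"tz":0,"ax":0,"ay":0,"az":0,"fingers":88},{"tx":0,"ty":0,"tz":-0.2,"ax":0,"ay":0,"az":0,"fingers":88},{"tx":0,"ty":0,"tz":-0.5,"ax":0,"ay":0,"az":0,"fingers":88},{"tx":0,"ty":0,"tz":-0.6,"ax":0,"ay":0,"az":0,"fingers":88},{"tx":0,"ty":-0.2,"tz":-0.6,"ax":0,"ay":0,"az":0.07,"fingers":88},{"tx":0,"ty":-0.3,"tz":-0.5,"ax":0,"ay":0,"az":-0.09,"fingers":88},{"tx":0,"ty":-0.5,"tz":-0.3,"ax":0,"ay":0,"az":-0.09,"fingers":88}]'
python3 - <<'E'
from h import *
s=state();T=pose('wrist',s);save('wrist','w_r2.png')
print(s['joint_positions'],find('round_pot','wrist',T))
togo(.457,.421,.30,1.253)
E
```

```text
t: 9.3
tcp_pos: [0.5911, -0.1419, 0.0437]
ee_rot: [3.14, -0.002, 0.267]
ft_force: [-1.8, -0.0, 7.2]
finger_gap: 0.0545
gripper_force: 20.0
t: 10.3
tcp_pos: [0.5731, -0.0705, 0.249]
ee_rot: [3.137, -0.004, 0.433]
ft_force: [-0.1, 0.1, 0.2]
finger_gap: 0.0881
gripper_force: 0.0
[ 0.34697563  0.43841401 -0.4003432   1.72084573  0.1985802   1.01609672
 -1.26095249] [(0.87, [0.596, -0.139, 0.061])]
togo shares [ 1.37 -6.49 -0.67] az -0.54 (alt 1.55 ) q7 -1.26
```

View pics/w_r2.png

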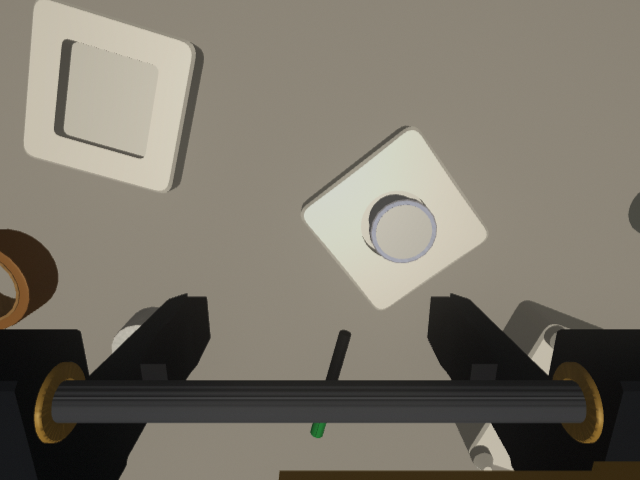

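The pot is seated with its top at 0.061. Now I go back over the stack and turn to yaw 1.253 for the square dish.

```bash
python3 -m jog '[{"tx":0.11,"ty":-0.54,"tz":-0.08,"ax":0,"ay":0,"az":0,"fingers":88},{"tx":0.11,"ty":-0.54,"tz":-0.08,"ax":0,"ay":0,"az":0,"fingers":88},{"tx":0.11,"ty":-0.54,"tz":-0.08,"ax":0,"ay":0,"az":0,"fingers":88},{"tx":0.11,"ty":-0.54,"tz":-0.08,"ax":0,"ay":0,"az":0,"fingers":88},{"tx":0.11,"ty":-0.54,"tz":-0.08,"ax":0,"ay":0,"az":0,"fingers":88},{"tx":0.11,"ty":-0.54,"tz":-0.08,"ax":0,"ay":0,"az":0,"fingers":88},{"tx":0.11,"ty":-0.54,"tz":-0.08,"ax":0,"ay":0,"az":0,"fingers":88},{"tx":0.11,"ty":-0.54,"tz":-0.08,"ax":0,"ay":0,"az":0,"fingers":88},{"tx":0.11,"ty":-0.54,"tz":-0.08,"ax":0,"ay":0,"az":0,"fingers":88},{"tx":0.11,"ty":-0.54,"tz":-0.08,"ax":0,"ay":0,"az":0,"fingers":88}]'
python3 -m jog '[{"tx":0.11,"ty":-0.54,"tz":0,"ax":0,"ay":0,"az":0,"fingers":88},{"tx":0.11,"ty":-0.54,"tz":0,"ax":0,"ay":0,"az":0,"fingers":88},{"tx":0,"ty":0,"tz":0,"ax":0,"ay":0,"az":-0.09,"fingers":88},{"tx":0,"ty":0,"tz":0,"ax":0,"ay":0,"az":-0.09,"fingers":88},{"tx":0,"ty":0,"tz":0,"ax":0,"ay":0,"az":-0.09,"fingers":88},{"tx":0,"ty":0,"tz":0,"ax":0,"ay":0,"az":-0.09,"fingers":88},{"tx":0,"ty":0,"tz":0,"ax":0,"ay":0,"az":-0.09,"fingers":88},{"tx":0,"ty":0,"tz":0,"ax":0,"ay":0,"az":-0.09,"fingers":88},{"tx":0.5,"ty":0,"tz":0,"ax":0,"ay":0,"az":0,"fingers":88},{"tx":0,"ty":0,"tz":0,"ax":0,"ay":0,"az":0,"fingers":88}]'
python3 - <<'E'
from h import *
s=state();T=pose('wrist',s);save('wrist','w_sq.png')
json.dump(T.tolist(),open('w_sq.json','w'))
print(s['joint_positions'],find('square_dish','wrist',T),find('main_dish','wrist',T),find('cover','wrist',T))
E
```

```text
t: 11.4
tcp_pos: [0.4764, 0.3342, 0.3052]
ee_rot: [3.141, -0.0, 0.431]
ft_force: [1.0, 0.2, 0.2]
finger_gap: 0.088
gripper_force: 0.0
t: 12.4
tcp_pos: [0.47, 0.4515, 0.3043]
ee_rot: [-3.14, -0.002, 1.243]
ft_force: [-0.8, 0.7, -0.4]
finger_gap: 0.0878
gripper_force: 0.0
[-0.37342912  0.58702726 -0.70993567  1.43860234  0.38717726  1.25768087
 -1.44722471] [(0.91, [0.453, 0.421, 0.117])] [(0.88, [0.492, 0.425, 0.075]), (0.85, [0.349, 0.614, 0.034]), (0.58, [0.254, 0.482, 0.044]), (0.41, [0.475, 0.462, 0.032])] [(0.64, [0.471, 0.46, 0.031])]
```

View pics/w_sq.png

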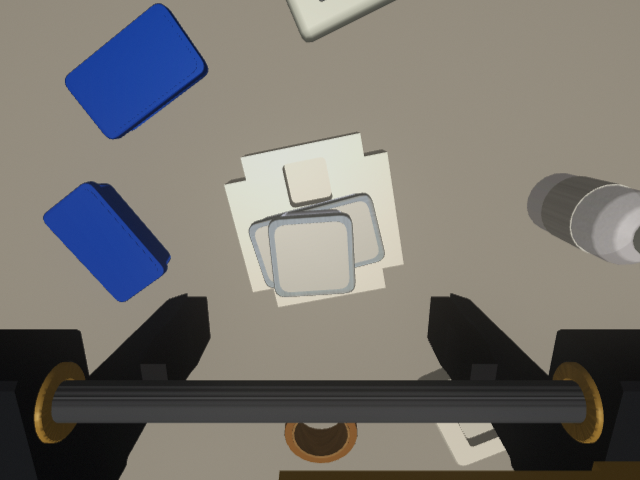

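The square dish lid has corners at about (270,218), (351,213), (355,292) and (275,297). The main dish's ends show on both sides at about (258,250) and (375,230).

```bash
python3 - <<'E'
from h import *
T=np.array(json.load(open('w_sq.json')))
p=px('wrist',T,[(270,218),(351,213),(355,292),(275,297)],.12); c=p.mean(0)
for i in range(4):
    d=p[(i+1)%4]-p[i]; print(np.linalg.norm(d),np.degrees(np.arctan2(d[1],d[0])))
d=(p[0]-p[3]+p[1]-p[2]); yaw=np.arctan2(d[1],d[0]); d=p[1]-p[0]+p[2]-p[3]; y2=np.arctan2(d[1],d[0])+np.pi/2
print(c,yaw,y2); togo(c[0],c[1],.103,(yaw+y2)/2)
p=px('wrist',T,[(369,194),(384,257),(249,231)],.074);print(p,[np.linalg.norm(p[0]-p[i]) for i in (1,2)])
for i in (1,2): d=p[0]-p[i];print(np.degrees(np.arctan2(d[1],d[0])))
E
```

```text
0.06616221483341195 -15.2581766428839
0.0701362514196541 -104.6762394074961
0.06952674115533225 165.064771743438
0.07057433078064758 72.58903737977293
[0.45465745 0.41995398 0.12      ] 1.2907083514657895 1.307379044168408
togo shares [-0.42 -0.07  2.69] az -0.039 (alt 2.06 ) q7 -1.45
[[0.51741524 0.44539874 0.074     ]
 [0.51338124 0.38209986 0.074     ]
 [0.40013081 0.44824093 0.074     ]] [np.float64(0.06342729434295927), np.float64(0.11731886313969747)]
86.35350725402073
-1.388195459038006
```

```bash
python3 -m jog '[{"tx":-0.21,"ty":-0.05,"tz":0.3,"ax":0,"ay":0,"az":-0.02,"fingers":88},{"tx":-0.21,"ty":-0.05,"tz":0.5,"ax":0,"ay":0,"az":-0.02,"fingers":88},{"tx":0,"ty":0,"tz":0.5,"ax":0,"ay":0,"az":0,"fingers":88},{"tx":0,"ty":0,"tz":0.5,"ax":0,"ay":0,"az":0,"fingers":88},{"tx":0,"ty":0,"tz":0.4,"ax":0,"ay":0,"az":0,"fingers":88},{"tx":0,"ty":0,"tz":0.3,"ax":0,"ay":0,"az":0,"fingers":88},{"tx":0,"ty":0,"tz":0.15,"ax":0,"ay":0,"az":0,"fingers":88},{"tx":0,"ty":0,"tz":0.05,"ax":0,"ay":0,"az":0,"fingers":88},{"tx":0,"ty":0,"tz":0,"ax":0,"ay":0,"az":0,"fingers":88}]'
python3 -m jog '[{"tx":0,"ty":0,"tz":0,"ax":0,"ay":0,"az":0,"fingers":60},{"tx":0,"ty":0,"tz":0,"ax":0,"ay":0,"az":0,"fingers":60},{"tx":0,"ty":0,"tz":0,"ax":0,"ay":0,"az":0,"fingers":60},{"tx":0,"ty":0,"tz":0,"ax":0,"ay":0,"az":0,"fingers":60},{"tx":0,"ty":0,"tz":0,"ax":0,"ay":0,"az":0,"fingers":60}]' 20
python3 - <<'E'
from h import *
togo(.585,.128,.21,1.571+.13)
E
```

```text
t: 13.5
tcp_pos: [0.4535, 0.4215, 0.1025]
ee_rot: [3.141, -0.0, 1.301]
ft_force: [-0.1, -0.2, -0.4]
finger_gap: 0.0883
gripper_force: 0.0
t: 14.0
tcp_pos: [0.4536, 0.4219, 0.1029]
ee_rot: [3.141, -0.001, 1.302]
ft_force: [-0.4, -1.2, 5.6]
finger_gap: 0.069
gripper_force: 20.0
togo shares [-3.31  2.73 -1.43] az -0.266 (alt 1.83 ) q7 -1.51
```

```bash
python3 -m jog '[{"tx":0,"ty":0,"tz":-0.15,"ax":0,"ay":0,"az":0,"fingers":60},{"tx":0,"ty":0,"tz":-0.3,"ax":0,"ay":0,"az":0,"fingers":60},{"tx":0,"ty":0,"tz":-0.5,"ax":0,"ay":0,"az":0,"fingers":60},{"tx":0,"ty":0,"tz":-0.5,"ax":0,"ay":0,"az":0,"fingers":60},{"tx":-0.3,"ty":0.22,"tz":-0.1,"ax":0,"ay":0,"az":0,"fingers":60},{"tx":-0.45,"ty":0.33,"tz":0,"ax":0,"ay":0,"az":0,"fingers":60},{"tx":-0.45,"ty":0.33,"tz":0,"ax":0,"ay":0,"az":0,"fingers":60},{"tx":-0.45,"ty":0.33,"tz":0,"ax":0,"ay":0,"az":0,"fingers":60},{"tx":-0.45,"ty":0.33,"tz":0,"ax":0,"ay":0,"az":0,"fingers":60},{"tx":-0.45,"ty":0.33,"tz":0,"ax":0,"ay":0,"az":0,"fingers":60}]'
python3 -m jog '[{"tx":-0.45,"ty":0.33,"tz":0,"ax":0,"ay":0,"az":0,"fingers":60},{"tx":-0.45,"ty":0.33,"tz":0,"ax":0,"ay":0,"az":0,"fingers":60},{"tx":-0.45,"ty":0.33,"tz":0,"ax":0,"ay":0,"az":0,"fingers":60},{"tx":-0.15,"ty":0.1,"tz":0,"ax":0,"ay":0,"az":-0.09,"fingers":60},{"tx":0,"ty":0,"tz":0,"ax":0,"ay":0,"az":-0.09,"fingers":60},{"tx":0,"ty":0,"tz":0,"ax":0,"ay":0,"az":-0.09,"fingers":60},{"tx":0,"ty":0,"tz":0,"ax":0,"ay":0,"az":0,"fingers":60},{"tx":0,"ty":0,"tz":0,"ax":0,"ay":0,"az":0,"fingers":60}]'
python3 - <<'E'
from h import *
s=state();T=pose('wrist',s);save('wrist','w_sh.png')
json.dump(T.tolist(),open('w_sh.json','w'))
print(s['joint_positions'],find('square_holder','wrist',T))
E
```

```text
t: 15.0
tcp_pos: [0.5376, 0.198, 0.2185]
ee_rot: [-3.141, 0.0, 1.302]
ft_force: [0.7, 0.7, -1.8]
finger_gap: 0.0695
gripper_force: 20.0
t: 15.8
tcp_pos: [0.5862, 0.0697, 0.2183]
ee_rot: [-3.141, -0.0, 1.703]
ft_force: [-0.6, 0.5, -2.7]
finger_gap: 0.0697
gripper_force: 20.0
[ 0.35289806  0.58686215 -0.76687829  1.69468141  0.45881106  1.04912597
 -0.43225326] [(0.87, [0.584, 0.134, 0.031])]
```

View pics/w_sh.png

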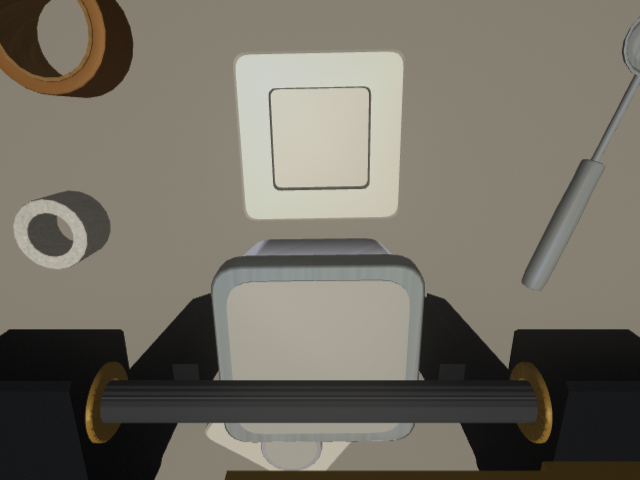

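The square recess has corners at (270,88), (370,87), (369,187) and (274,188). It is nearly aligned with the held dish.

```bash
python3 - <<'E'
from h import *
T=np.array(json.load(open('w_sh.json')))
p=px('wrist',T,[(270,88),(370,87),(369,187),(274,188)],.028); c=p.mean(0)
for i in range(4):
    d=p[(i+1)%4]-p[i]; print(np.linalg.norm(d),np.degrees(np.arctan2(d[1],d[0])))
print(c); togo(c[0],c[1],.045,state()['ee_rot'][2])
E
```

```text
0.076641636632585 8.085125368214182
0.07753584372948565 -81.266053376521
0.0773407600603834 -171.8702434770753
0.07759132404425395 98.21723240635644
[0.5812451  0.12984761 0.028     ]
togo shares [0.8  0.04 2.31] az 0.0 (alt 0.0 ) q7 -0.43
```

```bash
python3 -m jog '[{"tx":0.4,"ty":0.02,"tz":0,"ax":0,"ay":0,"az":0,"fingers":60},{"tx":0.4,"ty":0.02,"tz":0.2,"ax":0,"ay":0,"az":0,"fingers":60},{"tx":0,"ty":0,"tz":0.5,"ax":0,"ay":0,"az":0,"fingers":60},{"tx":0,"ty":0,"tz":0.5,"ax":0,"ay":0,"az":0,"fingers":60},{"tx":0,"ty":0,"tz":0.5,"ax":0,"ay":0,"az":0,"fingers":60},{"tx":0,"ty":0,"tz":0.3,"ax":0,"ay":0,"az":0,"fingers":60},{"tx":0,"ty":0,"tz":0.17,"ax":0,"ay":0,"az":0,"fingers":60},{"tx":0,"ty":0,"tz":0.1,"ax":0,"ay":0,"az":0,"fingers":60},{"tx":0,"ty":0,"tz":0.04,"ax":0,"ay":0,"az":0,"fingers":60},{"tx":0,"ty":0,"tz":0.02,"ax":0,"ay":0,"az":0,"fingers":60}]'
python3 -m jog '[{"tx":0,"ty":0,"tz":0.02,"ax":0,"ay":0,"az":0,"fingers":60},{"tx":0,"ty":0,"tz":0,"ax":0,"ay":0,"az":0,"fingers":60}]'
```

```text
t: 16.9
tcp_pos: [0.582, 0.1298, 0.0443]
ee_rot: [3.14, -0.0, 1.706]
ft_force: [0.1, 1.5, -2.8]
finger_gap: 0.0696
gripper_force: 20.0
t: 17.1
tcp_pos: [0.5821, 0.1298, 0.043]
ee_rot: [3.14, -0.0, 1.707]
ft_force: [0.9, -0.6, 1.4]
finger_gap: 0.0692
gripper_force: 20.0
```

```bash
python3 -m jog '[{"tx":0,"ty":0,"tz":0,"ax":0,"ay":0,"az":0,"fingers":80},{"tx":0,"ty":0,"tz":0,"ax":0,"ay":0,"az":0,"fingers":88},{"tx":0,"ty":0,"tz":0,"ax":0,"ay":0,"az":0,"fingers":88},{"tx":0,"ty":0,"tz":-0.3,"ax":0,"ay":0,"az":0,"fingers":88},{"tx":0,"ty":0,"tz":-0.6,"ax":0,"ay":0,"az":0,"fingers":88},{"tx":0,"ty":0,"tz":-0.65,"ax":0,"ay":0,"az":0,"fingers":88},{"tx":0,"ty":0,"tz":-0.65,"ax":0,"ay":0,"az":0,"fingers":88},{"tx":0,"ty":0,"tz":-0.65,"ax":0,"ay":0,"az":0,"fingers":88},{"tx":0.2,"ty":-0.1,"tz":-0.5,"ax":0,"ay":0,"az":0,"fingers":88},{"tx":0.4,"ty":-0.2,"tz":0,"ax":0,"ay":0,"az":0,"fingers":88}]'
python3 -m jog '[{"tx":0.5,"ty":-0.2,"tz":0,"ax":0,"ay":0,"az":0,"fingers":88},{"tx":0.5,"ty":-0.2,"tz":0,"ax":0,"ay":0,"az":0,"fingers":88},{"tx":0.5,"ty":-0.2,"tz":0,"ax":0,"ay":0,"az":0,"fingers":88},{"tx":0.5,"ty":-0.2,"tz":0,"ax":0,"ay":0,"az":0,"fingers":88},{"tx":0.5,"ty":-0.2,"tz":0,"ax":0,"ay":0,"az":0,"fingers":88},{"tx":0.5,"ty":-0.2,"tz":0,"ax":0,"ay":0,"az":0,"fingers":88},{"tx":0.45,"ty":-0.15,"tz":0,"ax":0,"ay":0,"az":0,"fingers":88},{"tx":0,"ty":0,"tz":0,"ax":0,"ay":0,"az":-0.094,"fingers":88},{"tx":0,"ty":0,"tz":0,"ax":0,"ay":0,"az":-0.094,"fingers":88},{"tx":0,"ty":0,"tz":0,"ax":0,"ay":0,"az":-0.094,"fingers":88}]'
python3 -m jog '[{"tx":0,"ty":0,"tz":0,"ax":0,"ay":0,"az":-0.094,"fingers":88},{"tx":0,"ty":0,"tz":0,"ax":0,"ay":0,"az":-0.094,"fingers":88},{"tx":0,"ty":0,"tz":0,"ax":0,"ay":0,"az":-0.094,"fingers":88},{"tx":0,"ty":0,"tz":0,"ax":0,"ay":0,"az":-0.094,"fingers":88},{"tx":0,"ty":0,"tz":0,"ax":0,"ay":0,"az":-0.094,"fingers":88},{"tx":0,"ty":0,"tz":0,"ax":0,"ay":0,"az":-0.094,"fingers":88},{"tx":0,"ty":0,"tz":0,"ax":0,"ay":0,"az":-0.094,"fingers":88},{"tx":0,"ty":0,"tz":0,"ax":0,"ay":0,"az":0,"fingers":88}]'
python3 - <<'E'
from h import *
s=state();T=pose('wrist',s);save('wrist','w_m.png')
json.dump(T.tolist(),open('w_m.json','w'))
print(s['joint_positions'],find('main_dish','wrist',T),find('cover','wrist',T))
snapshot('top');print(find('square_dish','top',pose('top')))
E
```

```text
t: 18.1
tcp_pos: [0.5564, 0.1707, 0.2987]
ee_rot: [3.132, -0.001, 1.702]
ft_force: [0.6, 0.5, -1.2]
finger_gap: 0.088
gripper_force: 0.0
t: 19.1
tcp_pos: [0.4171, 0.414, 0.2932]
ee_rot: [3.142, 0.0, 2.137]
ft_force: [0.2, -0.4, 0.7]
finger_gap: 0.0881
gripper_force: 0.0
t: 19.9
tcp_pos: [0.4175, 0.4135, 0.2929]
ee_rot: [-3.142, -0.001, 3.118]
ft_force: [0.9, -0.3, 0.7]
finger_gap: 0.0883
gripper_force: 0.0
[-0.08260066  0.66059478 -1.16843068  1.6142142   0.62673585  1.29305912
  0.1919242 ] [(0.94, [0.452, 0.415, 0.074]), (0.82, [0.265, 0.463, 0.047]), (0.73, [0.344, 0.61, 0.036])] [(0.64, [0.444, 0.444, 0.035])]
[(0.88, [0.582, 0.124, 0.06])]
```

View pics/w_m.png

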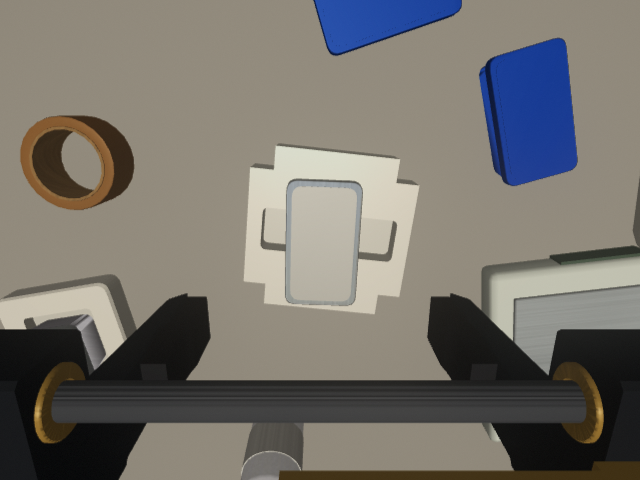

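The main dish lid has corners at (286,179), (362,182), (356,306) and (285,303). The cover with its wells is underneath, and the square dish sits upright in its holder at lower left.

```bash
python3 - <<'E'
from h import *
T=np.array(json.load(open('w_m.json')))
p=px('wrist',T,[(286,179),(362,182),(356,306),(285,303)],.074); c=p.mean(0)
for i in range(4):
    d=p[(i+1)%4]-p[i]; print(np.linalg.norm(d),np.degrees(np.arctan2(d[1],d[0])))
d=(p[0]-p[3]+p[1]-p[2]); yaw=np.arctan2(d[1],d[0])
print(c,yaw); togo(c[0],c[1],.057,yaw)
E
```

```text
0.06701478356978108 86.31005782287936
0.12057870699451816 -2.361831380838675
0.06890476891267731 -94.14428525212378
0.12000334753701615 176.74307890205475
[0.45651597 0.41674905 0.074     ] 3.0925784692282847
togo shares [-0.52  0.05  3.15] az 0.015 (alt -2.08 ) q7 0.19
```

```bash
python3 -m jog '[{"tx":-0.26,"ty":0.025,"tz":0.2,"ax":0,"ay":0,"az":0.015,"fingers":88},{"tx":-0.26,"ty":0.025,"tz":0.4,"ax":0,"ay":0,"az":0,"fingers":88},{"tx":0,"ty":0,"tz":0.5,"ax":0,"ay":0,"az":0,"fingers":88},{"tx":0,"ty":0,"tz":0.5,"ax":0,"ay":0,"az":0,"fingers":88},{"tx":0,"ty":0,"tz":0.5,"ax":0,"ay":0,"az":0,"fingers":88},{"tx":0,"ty":0,"tz":0.5,"ax":0,"ay":0,"az":0,"fingers":88},{"tx":0,"ty":0,"tz":0.3,"ax":0,"ay":0,"az":0,"fingers":88},{"tx":0,"ty":0,"tz":0.15,"ax":0,"ay":0,"az":0,"fingers":88},{"tx":0,"ty":0,"tz":0.1,"ax":0,"ay":0,"az":0,"fingers":88},{"tx":0,"ty":0,"tz":0,"ax":0,"ay":0,"az":0,"fingers":88}]'
python3 -m jog '[{"tx":0,"ty":0,"tz":0,"ax":0,"ay":0,"az":0,"fingers":58},{"tx":0,"ty":0,"tz":0,"ax":0,"ay":0,"az":0,"fingers":58},{"tx":0,"ty":0,"tz":0,"ax":0,"ay":0,"az":0,"fingers":58},{"tx":0,"ty":0,"tz":0,"ax":0,"ay":0,"az":0,"fingers":58},{"tx":0,"ty":0,"tz":0,"ax":0,"ay":0,"az":0,"fingers":58}]' 25
python3 - <<'E'
from h import *
s=state(); print(s['joint_positions'],s['tcp_pos'])
E
```

```text
t: 21.15
tcp_pos: [0.4567, 0.4162, 0.0571]
ee_rot: [3.141, 0.0, 3.094]
ft_force: [0.9, 0.1, 1.7]
finger_gap: 0.0882
gripper_force: 0.0
t: 21.65
tcp_pos: [0.4571, 0.4164, 0.0579]
ee_rot: [3.141, 0.001, 3.094]
ft_force: [-0.8, -1.1, 5.9]
finger_gap: 0.0675
gripper_force: 25.0
[-0.19959815  0.95492971 -0.92669313  1.69406205  0.90590207  0.9787009
  0.05025994] [0.45708141 0.41640165 0.05794926]
```

```bash
python3 -m jog '[{"tx":0,"ty":0,"tz":-0.15,"ax":0,"ay":0,"az":0,"fingers":58},{"tx":0,"ty":0,"tz":-0.3,"ax":0,"ay":0,"az":0,"fingers":58},{"tx":0,"ty":0,"tz":-0.5,"ax":0,"ay":0,"az":0,"fingers":58},{"tx":-0.05,"ty":-0.2,"tz":-0.4,"ax":0,"ay":0,"az":0,"fingers":58},{"tx":-0.12,"ty":-0.4,"tz":-0.3,"ax":0,"ay":0,"az":0,"fingers":58},{"tx":-0.12,"ty":-0.53,"tz":-0.2,"ax":0,"ay":0,"az":0,"fingers":58},{"tx":-0.12,"ty":-0.53,"tz":-0.2,"ax":0,"ay":0,"az":0,"fingers":58},{"tx":-0.12,"ty":-0.53,"tz":-0.2,"ax":0,"ay":0,"az":0,"fingers":58},{"tx":-0.12,"ty":-0.53,"tz":-0.2,"ax":0,"ay":0,"az":0,"fingers":58},{"tx":-0.12,"ty":-0.53,"tz":-0.2,"ax":0,"ay":0,"az":0,"fingers":58}]'
python3 -m jog '[{"tx":-0.12,"ty":-0.53,"tz":-0.2,"ax":0,"ay":0,"az":0,"fingers":58},{"tx":-0.12,"ty":-0.53,"tz":-0.2,"ax":0,"ay":0,"az":0,"fingers":58},{"tx":-0.12,"ty":-0.53,"tz":-0.2,"ax":0,"ay":0,"az":0,"fingers":58},{"tx":-0.12,"ty":-0.53,"tz":-0.2,"ax":0,"ay":0,"az":0,"fingers":58},{"tx":-0.12,"ty":-0.53,"tz":-0.2,"ax":0,"ay":0,"az":0,"fingers":58},{"tx":-0.12,"ty":-0.53,"tz":-0.2,"ax":0,"ay":0,"az":0,"fingers":58},{"tx":-0.12,"ty":-0.53,"tz":-0.2,"ax":0,"ay":0,"az":0,"fingers":58},{"tx":-0.12,"ty":-0.53,"tz":-0.2,"ax":0,"ay":0,"az":0,"fingers":58},{"tx":-0.12,"ty":-0.53,"tz":-0.1,"ax":0,"ay":0,"az":0,"fingers":58},{"tx":-0.12,"ty":-0.53,"tz":0,"ax":0,"ay":0,"az":0,"fingers":58}]'
python3 - <<'E'
from h import *
s=state(); print(s['joint_positions'],s['tcp_pos'])
togo(.598,-.395,.4,s['ee_rot'][2])
E
```

```text
t: 22.65
tcp_pos: [0.5025, 0.1684, 0.2575]
ee_rot: [-3.141, 0.001, 3.095]
ft_force: [0.3, -0.3, -3.6]
finger_gap: 0.0675
gripper_force: 25.0
t: 23.65
tcp_pos: [0.5741, -0.2324, 0.3862]
ee_rot: [-3.141, 0.003, 3.095]
ft_force: [0.2, 0.0, -2.1]
finger_gap: 0.0675
gripper_force: 25.0
[ 1.03055044  0.62499886 -1.16807252  1.40303425  0.57212666  1.47731765
  1.40964819] [ 0.57408597 -0.23236434  0.38616076]
togo shares [-0.42 -2.15 -0.18] az 0.0 (alt 0.0 ) q7 1.41
```

```bash
python3 -m jog '[{"tx":-0.1,"ty":-0.5,"tz":-0.05,"ax":0,"ay":0,"az":0,"fingers":58},{"tx":-0.1,"ty":-0.5,"tz":-0.05,"ax":0,"ay":0,"az":0,"fingers":58},{"tx":-0.1,"ty":-0.5,"tz":-0.05,"ax":0,"ay":0,"az":0,"fingers":58},{"tx":-0.1,"ty":-0.4,"tz":-0.05,"ax":0,"ay":0,"az":0,"fingers":58},{"tx":0,"ty":-0.25,"tz":0,"ax":0,"ay":0,"az":-0.06,"fingers":58},{"tx":0,"ty":0,"tz":0,"ax":0,"ay":0,"az":0,"fingers":58},{"tx":0,"ty":0,"tz":0,"ax":0,"ay":0,"az":0,"fingers":58}]'
python3 - <<'E'
from h import *
s=state();T=pose('wrist',s);save('wrist','w_c3.png')
json.dump(T.tolist(),open('w_c3.json','w'))
print(s['joint_positions'],find('main_carrier','wrist',T))
E
```

```text
t: 24.35
tcp_pos: [0.5962, -0.3927, 0.3991]
ee_rot: [3.14, 0.001, -3.099]
ft_force: [-0.4, 0.7, -1.9]
finger_gap: 0.0672
gripper_force: 25.0
[ 1.04635622  0.77659341 -1.10436354  1.08721717  0.67609079  1.62289511
  1.7455264 ] [(0.83, [0.483, -0.395, 0.044])]
```

View pics/w_c3.png

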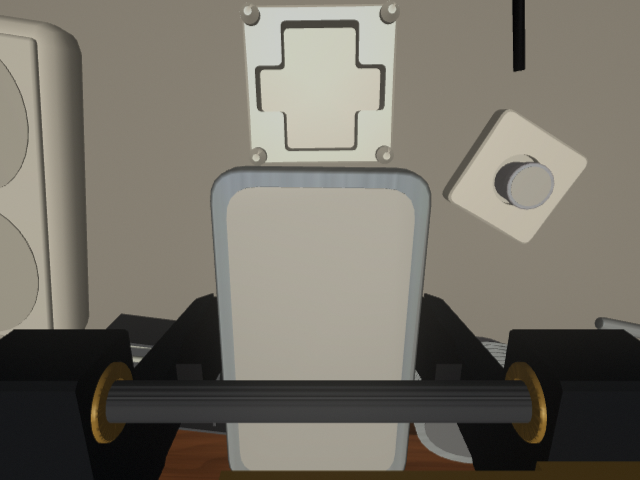

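Post tips are at about (248,9), (392,9), (386,157) and (260,157), and the pocket corners at the rim are (283,22), (357,21), (356,150) and (286,150). The held dish is aligned with it.

```bash
python3 - <<'E'
from h import *
T=np.array(json.load(open('w_c3.json')))
for uv,z in (([(248,9),(392,9),(386,157),(260,157)],.075),([(283,22),(357,21),(356,150),(286,150)],.054)):
    p=px('wrist',T,uv,z); c=p.mean(0)
    for i in range(4):
        d=p[(i+1)%4]-p[i]; print(round(np.linalg.norm(d),4),np.degrees(np.arctan2(d[1],d[0])))
    d=(p[0]-p[3]+p[1]-p[2]); yaw=np.arctan2(d[1],d[0])
    print(c,yaw); togo(c[0],c[1],.037,yaw)
E
```

```text
0.1497 92.39976943097022
0.1539 2.149357939923212
0.1417 -87.6434109311142
0.154 -174.84037773661782
[ 0.48808477 -0.39254146  0.075     ] -3.0778037649123156
togo shares [1.45 0.05 4.83] az -0.013 (alt 2.08 ) q7 1.75
0.0807 93.1270579223272
0.14 3.0983590505918848
0.0818 -87.650946309035
0.1389 -177.33897515677342
[ 0.48941354 -0.39350076  0.054     ] -3.0913174136754398
togo shares [1.43 0.04 4.83] az -0.004 (alt 2.09 ) q7 1.75
```

```bash
python3 -m jog '[{"tx":0.3,"ty":0.02,"tz":0.2,"ax":0,"ay":0,"az":0,"fingers":58},{"tx":0.5,"ty":0.02,"tz":0.3,"ax":0,"ay":0,"az":0,"fingers":58},{"tx":0.4,"ty":0,"tz":0.4,"ax":0,"ay":0,"az":0,"fingers":58},{"tx":0.2,"ty":0,"tz":0.5,"ax":0,"ay":0,"az":0,"fingers":58},{"tx":0,"ty":0,"tz":0.5,"ax":0,"ay":0,"az":0,"fingers":58},{"tx":0,"ty":0,"tz":0.5,"ax":0,"ay":0,"az":0,"fingers":58},{"tx":0,"ty":0,"tz":0.5,"ax":0,"ay":0,"az":0,"fingers":58},{"tx":0,"ty":0,"tz":0.4,"ax":0,"ay":0,"az":0,"fingers":58},{"tx":0,"ty":0,"tz":0.2,"ax":0,"ay":0,"az":0,"fingers":58},{"tx":0,"ty":0,"tz":0.1,"ax":0,"ay":0,"az":0,"fingers":58}]'
python3 -m jog '[{"tx":0,"ty":0,"tz":0.2,"ax":0,"ay":0,"az":0,"fingers":58},{"tx":0,"ty":0,"tz":0,"ax":0,"ay":0,"az":0,"fingers":58}]'
```

```text
t: 25.45
tcp_pos: [0.491, -0.3945, 0.1276]
ee_rot: [3.141, -0.001, -3.098]
ft_force: [-0.6, 0.4, -2.1]
finger_gap: 0.0675
gripper_force: 25.0
t: 25.65
tcp_pos: [0.4909, -0.3952, 0.1124]
ee_rot: [3.141, -0.001, -3.099]
ft_force: [0.2, 0.0, -2.8]
finger_gap: 0.0671
gripper_force: 25.0
```

```bash
python3 -m jog '[{"tx":0,"ty":0,"tz":0.2,"ax":0,"ay":0,"az":0,"fingers":58},{"tx":0,"ty":0,"tz":0.25,"ax":0,"ay":0,"az":0,"fingers":58},{"tx":0,"ty":0,"tz":0.2,"ax":0,"ay":0,"az":0,"fingers":58},{"tx":0,"ty":0,"tz":0.15,"ax":0,"ay":0,"az":0,"fingers":58},{"tx":0,"ty":0,"tz":0.1,"ax":0,"ay":0,"az":0,"fingers":58},{"tx":0,"ty":0,"tz":0.08,"ax":0,"ay":0,"az":0,"fingers":58},{"tx":0,"ty":0,"tz":0,"ax":0,"ay":0,"az":0,"fingers":58}]'
python3 -m jog '[{"tx":0,"ty":0,"tz":0.03,"ax":0,"ay":0,"az":0,"fingers":58},{"tx":0,"ty":0,"tz":0.015,"ax":0,"ay":0,"az":0,"fingers":58},{"tx":0,"ty":0,"tz":0,"ax":0,"ay":0,"az":0,"fingers":58}]'
```

```text
t: 26.35
tcp_pos: [0.491, -0.3952, 0.039]
ee_rot: [3.141, -0.001, -3.099]
ft_force: [0.4, -0.2, -2.1]
finger_gap: 0.0676
gripper_force: 25.0
t: 26.65
tcp_pos: [0.4913, -0.3956, 0.0366]
ee_rot: [-3.141, 0.0, -3.099]
ft_force: [-0.6, 0.1, -2.4]
finger_gap: 0.0673
gripper_force: 25.0
```

```bash
python3 -m jog '[{"tx":0,"ty":0,"tz":0.02,"ax":0,"ay":0,"az":0,"fingers":58},{"tx":0,"ty":0,"tz":0,"ax":0,"ay":0,"az":0,"fingers":58}]'
python3 -m jog '[{"tx":0,"ty":0,"tz":0,"ax":0,"ay":0,"az":0,"fingers":75},{"tx":0,"ty":0,"tz":0,"ax":0,"ay":0,"az":0,"fingers":86},{"tx":0,"ty":0,"tz":0,"ax":0,"ay":0,"az":0,"fingers":86},{"tx":0,"ty":0,"tz":-0.2,"ax":0,"ay":0,"az":0,"fingers":86},{"tx":0,"ty":0,"tz":-0.4,"ax":0,"ay":0,"az":0,"fingers":86},{"tx":0,"ty":0,"tz":-0.5,"ax":0,"ay":0,"az":0,"fingers":86},{"tx":0,"ty":0,"tz":-0.6,"ax":0,"ay":0,"az":0,"fingers":86},{"tx":-0.2,"ty":0,"tz":-0.6,"ax":0,"ay":0,"az":0,"fingers":86},{"tx":-0.2,"ty":0,"tz":-0.6,"ax":0,"ay":0,"az":0,"fingers":86},{"tx":0,"ty":0,"tz":-0.6,"ax":0,"ay":0,"az":0,"fingers":86}]'
python3 - <<'E'
from h import *
import time
s=state();T=pose('wrist',s);save('wrist','w_c4.png')
json.dump(T.tolist(),open('w_c4.json','w'))
print(s['joint_positions'],find('main_carrier','wrist',T),find('main_dish','wrist',T))
E
```

```text
t: 26.85
tcp_pos: [0.4915, -0.3957, 0.0359]
ee_rot: [-3.141, 0.0, -3.099]
ft_force: [-2.9, 0.4, 5.6]
finger_gap: 0.0672
gripper_force: 25.0
t: 27.85
tcp_pos: [0.5227, -0.3927, 0.3007]
ee_rot: [3.141, 0.002, -3.096]
ft_force: [0.9, -0.2, 0.2]
finger_gap: 0.0861
gripper_force: 0.0
[ 1.23675151  0.75203368 -1.12179805  1.4254339   0.67642598  1.3797163
  1.71555933] [(0.87, [0.484, -0.392, 0.054]), (0.62, [0.586, -0.151, 0.061])] [(0.19, [0.389, -0.172, 0.017])]
```

View pics/w_c4.png

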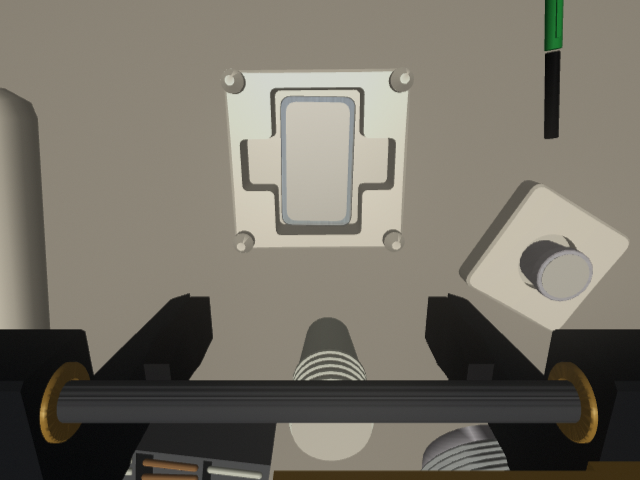

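The main dish lies flat in the pocket. The post tips are at (229,79), (405,77), (396,244) and (241,246). I've used all my picture views, so from here I work from regions and numbers.

```bash
cat >> h.py <<'E'
from scipy.optimize import least_squares
def fitsq(T,uv,z,h,a0,c0,fixk=None):
    sq=np.array([(1,1),(1,-1),(-1,-1),(-1,1)])*h
    def res(v):
        c,s=np.cos(v[2]),np.sin(v[2]); k=v[3] if fixk is None else fixk
        return (px('wrist',T,uv,z,k)[:,:2]-(sq@np.array([[c,s],[-s,c]])+v[:2])).ravel()
    r=least_squares(res,[*c0,a0,-.09],x_scale=[.1,.1,.1,.1]); return r.x,np.round(r.fun*1000,1)
E
python3 - <<'E'
from h import *
im=cv2.imread('pics/w_c4.png')
T=np.array(json.load(open('w_c4.json')))
uv=[(229,79),(405,77),(396,244),(241,246)]
a=np.arctan2(-.04,-1)
# image order: TL(+tx,-ty) TR(+tx,+ty)...: tool y=world +y when yaw~pi -> use world-frame square at yaw~pi: corner (1,1)->TL
for k in (None,-.09,-.05): print(k,fitsq(T,uv,.075,.073,np.pi+.05,(.49,-.394),k))
m=trace('main_carrier','wrist')[0]; g=m['region'].astype(np.uint8); print(m['score'],g.sum())
cn=max(cv2.findContours(g,0,1)[0],key=cv2.contourArea); print(cv2.minAreaRect(cn),cv2.approxPolyDP(cn,6,True)[:,0].tolist())
s=state(); togo(.49,.42,.3,3.0)
E
```

```text
None (array([ 0.49123664, -0.39397072,  3.19562654,  0.00505947]), array([ 0.1, -0. ,  0. ,  0.2, -0.2, -0.3,  0.2,  0.1]))
-0.09 (array([ 0.48991644, -0.3940378 ,  3.19562424, -0.09      ]), array([-1.2, -1.4, -1.4,  1.5,  1.1,  0. ,  1.5, -0.1]))
-0.05 (array([ 0.49049167, -0.39400859,  3.19562515, -0.09      ]), array([-0.6, -0.8, -0.8,  1. ,  0.5, -0.1,  0.9, -0.1]))
0.92 22530
((316.5, 159.0), (184.0, 191.0), 90.0) [[409, 69], [223, 71], [238, 250], [404, 245]]
togo shares [-0.05 10.86 -0.03] az 0.123 (alt -1.97 ) q7 1.71
```

The four posts fit within 0.3 mm with no distortion (k≈0): carrier at (0.4912, −0.3940), yaw 0.054. Now I go back to the cover and view it from the same relative pose.

```bash
echo '{"wrist":0.0}' > k1.json
python3 -m jog '[{"tx":0,"ty":0.3,"tz":0,"ax":0,"ay":0,"az":0,"fingers":86},{"tx":0,"ty":0.55,"tz":0,"ax":0,"ay":0,"az":0,"fingers":86},{"tx":0,"ty":0.55,"tz":0,"ax":0,"ay":0,"az":0,"fingers":86},{"tx":0,"ty":0.55,"tz":0,"ax":0,"ay":0,"az":0,"fingers":86},{"tx":0,"ty":0.55,"tz":0,"ax":0,"ay":0,"az":0,"fingers":86},{"tx":0,"ty":0.55,"tz":0,"ax":0,"ay":0,"az":0,"fingers":86},{"tx":0,"ty":0.55,"tz":0,"ax":0,"ay":0,"az":0,"fingers":86},{"tx":0,"ty":0.55,"tz":0,"ax":0,"ay":0,"az":0,"fingers":86},{"tx":0,"ty":0.55,"tz":0,"ax":0,"ay":0,"az":0,"fingers":86},{"tx":0,"ty":0.55,"tz":0,"ax":0,"ay":0,"az":0,"fingers":86}]'
python3 -m jog '[{"tx":0,"ty":0.55,"tz":0,"ax":0,"ay":0,"az":0,"fingers":86},{"tx":0,"ty":0.55,"tz":0,"ax":0,"ay":0,"az":0,"fingers":86},{"tx":0,"ty":0.55,"tz":0,"ax":0,"ay":0,"az":0,"fingers":86},{"tx":0,"ty":0.55,"tz":0,"ax":0,"ay":0,"az":0,"fingers":86},{"tx":0,"ty":0.55,"tz":0,"ax":0,"ay":0,"az":0,"fingers":86},{"tx":0,"ty":0.55,"tz":0,"ax":0,"ay":0,"az":0,"fingers":86},{"tx":0,"ty":0.55,"tz":0,"ax":0,"ay":0,"az":0,"fingers":86},{"tx":0,"ty":0.55,"tz":0,"ax":0,"ay":0,"az":0,"fingers":86},{"tx":0,"ty":0.55,"tz":0.1,"ax":0,"ay":0,"az":0,"fingers":86},{"tx":0,"ty":0.55,"tz":0.1,"ax":0,"ay":0,"az":0,"fingers":86}]'
python3 -m jog '[{"tx":0,"ty":0.3,"tz":0.07,"ax":0,"ay":0,"az":0.06,"fingers":86},{"tx":0,"ty":0,"tz":0,"ax":0,"ay":0,"az":0.06,"fingers":86},{"tx":0,"ty":0,"tz":0,"ax":0,"ay":0,"az":0,"fingers":86},{"tx":0,"ty":0,"tz":0,"ax":0,"ay":0,"az":0,"fingers":86}]'
cat > cov.py <<'E'
from h import *
s=state();T=pose('wrist',s);im=save('wrist','w_cov.png')
json.dump(T.tolist(),open('w_cov.json','w'))
print(s['joint_positions'],find('cover','wrist',T))
for m in trace('cover','wrist')[:2]:
    g=m['region'].astype(np.uint8); cn=max(cv2.findContours(g,0,1)[0],key=cv2.contourArea)
    print(m['score'],g.sum(),cv2.minAreaRect(cn),cv2.approxPolyDP(cn,4,True)[:,0].tolist())
E
python3 cov.py
```

```text
t: 29.05
tcp_pos: [0.5029, 0.0001, 0.2961]
ee_rot: [-3.141, -0.003, -3.099]
ft_force: [0.2, -0.1, 0.4]
finger_gap: 0.0858
gripper_force: 0.0
t: 30.05
tcp_pos: [0.4862, 0.412, 0.2806]
ee_rot: [-3.139, -0.002, -3.099]
ft_force: [-0.0, -0.4, -0.6]
finger_gap: 0.0862
gripper_force: 0.0
t: 30.45
tcp_pos: [0.4858, 0.4328, 0.2761]
ee_rot: [-3.14, -0.001, 3.006]
ft_force: [-0.1, -0.2, 0.3]
finger_gap: 0.086
gripper_force: 0.0
[-0.19022882  0.71026718 -0.98418442  1.46337041  0.60053066  1.29155656
  0.2062828 ] [(0.88, [0.454, 0.421, 0.033])]
0.59 30169 ((302.5, 164.5), (183.0, 187.0), 90.0) [[234, 76], [235, 101], [209, 106], [219, 231], [241, 234], [245, 255], [365, 256], [366, 235], [390, 230], [396, 104], [371, 100], [370, 75]]
```

```bash
python3 - <<'E'
from h import *
T=np.array(json.load(open('w_cov.json')))
uv=np.array([[234,76],[235,101],[209,106],[219,231],[241,234],[245,255],[365,256],[366,235],[390,230],[396,104],[371,100],[370,75]],np.float32)
m=np.array([(83,-60),(60,-60),(60,-83),(-60,-83),(-60,-60),(-83,-60),(-83,60),(-60,60),(-60,83),(60,83),(60,60),(83,60)])*1e-3*[1,-1]
g=cv2.cvtColor(cv2.imread('pics/w_cov.png'),cv2.COLOR_BGR2GRAY)
uv2=cv2.cornerSubPix(g,uv.copy().reshape(-1,1,2),(4,4),(-1,-1),(3,50,.01))[:,0]
print(np.round(uv2-uv,1).tolist())
for u in(uv,uv2):
    P=px('wrist',T,u,.034)[:,:2]
    def res(v):
        c,s=np.cos(v[2]),np.sin(v[2]); return (P-(m@np.array([[c,s],[-s,c]])+v[:2])).ravel()
    r=least_squares(res,[.455,.42,3.0]); print(r.x,np.round(r.fun*1000,1))
togo(r.x[0],r.x[1],.024,r.x[2])
E
```

```text
[[-1.100000023841858, -0.4000000059604645], [-0.5, 2.299999952316284], [-0.20000000298023224, -2.4000000953674316], [0.30000001192092896, 2.5999999046325684], [1.7000000476837158, -0.4000000059604645], [-0.699999988079071, 0.800000011920929], [0.30000001192092896, -0.6000000238418579], [0.30000001192092896, -1.7000000476837158], [-0.4000000059604645, 2.799999952316284], [0.20000000298023224, -1.2999999523162842], [-0.6000000238418579, 2.5], [1.2999999523162842, -0.20000000298023224]]
[0.45778545 0.42292867 3.00792395] [ 1.   0.7 -1.5  0.6  2.5 -0.3 -2.2  0.4  0.6 -1.8 -0.4  1.1  0.8 -0.3
  2.2 -0.2 -2.7  0.6  1.3 -0.4 -2.   0.8  0.3 -1.1]
[0.45811714 0.4229167  3.00930764] [ 0.1 -0.1 -0.1 -0.2  0.   0.1 -0.   0.1  0.1 -0.2 -0.1  0.1 -0.  -0.
  0.3  0.1 -0.2 -0.2  0.1 -0.  -0.2  0.1  0.   0.1]
togo shares [ 0.35 -0.18  3.37] az -0.003 (alt 2.09 ) q7 0.21
```

The cover is at (0.4581, 0.4229), yaw 3.009, with residuals under 0.3 mm. I go down into the wells with the tips just above the well floor (TCP 0.021) and the fingers at 80 mm.

```bash
python3 -m jog '[{"tx":0.18,"ty":-0.09,"tz":0.3,"ax":0,"ay":0,"az":0,"fingers":80},{"tx":0.17,"ty":-0.09,"tz":0.5,"ax":0,"ay":0,"az":0,"fingers":80},{"tx":0,"ty":0,"tz":0.6,"ax":0,"ay":0,"az":0,"fingers":80},{"tx":0,"ty":0,"tz":0.6,"ax":0,"ay":0,"az":0,"fingers":80},{"tx":0,"ty":0,"tz":0.4,"ax":0,"ay":0,"az":0,"fingers":80},{"tx":0,"ty":0,"tz":0.2,"ax":0,"ay":0,"az":0,"fingers":80},{"tx":0,"ty":0,"tz":0,"ax":0,"ay":0,"az":0,"fingers":80}]'
python3 - <<'E'
from h import *
s=state(); print(s['joint_positions']); togo(.4581,.4229,.021,3.0093,s)
E
```

```text
t: 31.3
tcp_pos: [0.4575, 0.4229, 0.0806]
ee_rot: [-3.139, -0.002, 3.004]
ft_force: [0.3, 0.1, 0.2]
finger_gap: 0.0801
gripper_force: 0.0
[-0.25395212  0.88308496 -0.84808444  1.67548252  0.78466746  0.96092532
  0.03412544]
togo shares [-0.01  0.    0.79] az -0.003 (alt 2.09 ) q7 0.03
```

```bash
python3 -m jog '[{"tx":-0.01,"ty":0,"tz":0.25,"ax":0,"ay":0,"az":-0.003,"fingers":80},{"tx":0,"ty":0,"tz":0.25,"ax":0,"ay":0,"az":0,"fingers":80},{"tx":0,"ty":0,"tz":0.19,"ax":0,"ay":0,"az":0,"fingers":80},{"tx":0,"ty":0,"tz":0.1,"ax":0,"ay":0,"az":0,"fingers":80},{"tx":0,"ty":0,"tz":0,"ax":0,"ay":0,"az":0,"fingers":80}]'
python3 -m jog '[{"tx":0,"ty":0,"tz":0,"ax":0,"ay":0,"az":0,"fingers":36},{"tx":0,"ty":0,"tz":0,"ax":0,"ay":0,"az":0,"fingers":36},{"tx":0,"ty":0,"tz":0,"ax":0,"ay":0,"az":0,"fingers":36},{"tx":0,"ty":0,"tz":0,"ax":0,"ay":0,"az":0,"fingers":36},{"tx":0,"ty":0,"tz":0,"ax":0,"ay":0,"az":0,"fingers":36},{"tx":0,"ty":0,"tz":0,"ax":0,"ay":0,"az":0,"fingers":36},{"tx":0,"ty":0,"tz":0,"ax":0,"ay":0,"az":0,"fingers":36}]' 20
python3 - <<'E'
from h import *
s=state();print(s['tcp_pos'],s['ee_rot'])
E
```

```text
t: 31.8
tcp_pos: [0.4581, 0.4234, 0.0216]
ee_rot: [-3.14, -0.001, 3.009]
ft_force: [-0.3, 0.5, 0.3]
finger_gap: 0.08
gripper_force: 0.0
t: 32.5
tcp_pos: [0.4589, 0.4239, 0.0232]
ee_rot: [-3.142, 0.0, 3.009]
ft_force: [-0.9, -2.2, 3.8]
finger_gap: 0.0457
gripper_force: 20.0
[0.45889419 0.42391482 0.02315475] [-3.14152808e+00  4.09375769e-04  3.00870997e+00]
```

The gap of 45.7 mm matches the bridge. I lift and carry the cover to above the carrier.

```bash
python3 -m jog '[{"tx":0,"ty":0,"tz":-0.15,"ax":0,"ay":0,"az":0,"fingers":36},{"tx":0,"ty":0,"tz":-0.3,"ax":0,"ay":0,"az":0,"fingers":36},{"tx":0,"ty":0,"tz":-0.5,"ax":0,"ay":0,"az":0,"fingers":36},{"tx":0,"ty":0,"tz":-0.6,"ax":0,"ay":0,"az":0,"fingers":36},{"tx":0,"ty":0,"tz":-0.6,"ax":0,"ay":0,"az":0,"fingers":36},{"tx":-0.04,"ty":-0.2,"tz":-0.5,"ax":0,"ay":0,"az":0,"fingers":36},{"tx":-0.07,"ty":-0.4,"tz":-0.3,"ax":0,"ay":0,"az":0,"fingers":36},{"tx":-0.1,"ty":-0.53,"tz":-0.08,"ax":0,"ay":0,"az":0,"fingers":36},{"tx":-0.1,"ty":-0.53,"tz":0,"ax":0,"ay":0,"az":0,"fingers":36},{"tx":-0.1,"ty":-0.53,"tz":0,"ax":0,"ay":0,"az":0,"fingers":36}]'
python3 -m jog '[{"tx":-0.1,"ty":-0.53,"tz":0,"ax":0,"ay":0,"az":0,"fingers":36},{"tx":-0.1,"ty":-0.53,"tz":0,"ax":0,"ay":0,"az":0,"fingers":36},{"tx":-0.1,"ty":-0.53,"tz":0,"ax":0,"ay":0,"az":0,"fingers":36},{"tx":-0.1,"ty":-0.53,"tz":0,"ax":0,"ay":0,"az":0,"fingers":36},{"tx":-0.1,"ty":-0.53,"tz":0,"ax":0,"ay":0,"az":0,"fingers":36},{"tx":-0.1,"ty":-0.53,"tz":0,"ax":0,"ay":0,"az":0,"fingers":36},{"tx":-0.1,"ty":-0.53,"tz":0,"ax":0,"ay":0,"az":0,"fingers":36},{"tx":-0.1,"ty":-0.53,"tz":0,"ax":0,"ay":0,"az":0,"fingers":36},{"tx":-0.1,"ty":-0.53,"tz":0,"ax":0,"ay":0,"az":0,"fingers":36},{"tx":-0.1,"ty":-0.53,"tz":0,"ax":0,"ay":0,"az":0,"fingers":36}]'
python3 -m jog '[{"tx":-0.1,"ty":-0.53,"tz":0,"ax":0,"ay":0,"az":0,"fingers":36},{"tx":-0.1,"ty":-0.53,"tz":0,"ax":0,"ay":0,"az":0,"fingers":36},{"tx":-0.1,"ty":-0.53,"tz":0,"ax":0,"ay":0,"az":0,"fingers":36},{"tx":-0.1,"ty":-0.53,"tz":0,"ax":0,"ay":0,"az":0,"fingers":36},{"tx":0,"ty":-0.5,"tz":0,"ax":0,"ay":0,"az":-0.06,"fingers":36},{"tx":0,"ty":-0.3,"tz":0,"ax":0,"ay":0,"az":-0.06,"fingers":36},{"tx":0,"ty":0,"tz":0,"ax":0,"ay":0,"az":0,"fingers":36},{"tx":0,"ty":0,"tz":0,"ax":0,"ay":0,"az":0,"fingers":36}]'
python3 - <<'E'
from h import *
s=state(); togo(.4915,-.394,.11,3.1956,s); print(s['joint_positions'])
E
```

```text
t: 33.5
tcp_pos: [0.4671, 0.2557, 0.2508]
ee_rot: [3.142, 0.001, 3.01]
ft_force: [0.1, -0.8, -0.6]
finger_gap: 0.0457
gripper_force: 20.0
t: 34.5
tcp_pos: [0.4888, -0.1484, 0.2506]
ee_rot: [-3.141, 0.0, 3.009]
ft_force: [1.1, 0.3, -0.5]
finger_gap: 0.0458
gripper_force: 20.0
t: 35.3
tcp_pos: [0.4919, -0.3675, 0.2502]
ee_rot: [3.14, 0.0, -3.096]
ft_force: [-0.4, 0.7, -0.3]
finger_gap: 0.0458
gripper_force: 20.0
togo shares [ 0.02 -0.35  1.87] az -0.005 (alt 2.09 ) q7 1.7
[ 1.25277023  0.70413018 -1.0492247   1.59283556  0.63812889  1.22443502
  1.6980879 ]
```

```bash
python3 -m jog '[{"tx":0.02,"ty":-0.15,"tz":0.2,"ax":0,"ay":0,"az":-0.005,"fingers":36},{"tx":0,"ty":-0.15,"tz":0.4,"ax":0,"ay":0,"az":0,"fingers":36},{"tx":0,"ty":-0.05,"tz":0.5,"ax":0,"ay":0,"az":0,"fingers":36},{"tx":0,"ty":0,"tz":0.4,"ax":0,"ay":0,"az":0,"fingers":36},{"tx":0,"ty":0,"tz":0.2,"ax":0,"ay":0,"az":0,"fingers":36},{"tx":0,"ty":0,"tz":0.1,"ax":0,"ay":0,"az":0,"fingers":36},{"tx":0,"ty":0,"tz":0,"ax":0,"ay":0,"az":0,"fingers":36},{"tx":0,"ty":0,"tz":0,"ax":0,"ay":0,"az":0,"fingers":36}]'
python3 - <<'E'
from h import *
s=state(); togo(.4915,-.394,.0765,3.1956,s)
E
```

```text
t: 36.1
tcp_pos: [0.4927, -0.3944, 0.1164]
ee_rot: [-3.141, 0.002, -3.086]
ft_force: [-0.7, 0.8, -1.0]
finger_gap: 0.0459
gripper_force: 20.0
togo shares [0.02 0.01 0.53] az 0.001 (alt -2.09 ) q7 1.65
```

Aligned to within about 1 mm. I lower it slowly and watch the force.

```bash
python3 -m jog '[{"tx":0.015,"ty":0.005,"tz":0.1,"ax":0,"ay":0,"az":0,"fingers":36},{"tx":0,"ty":0,"tz":0.1,"ax":0,"ay":0,"az":0,"fingers":36},{"tx":0,"ty":0,"tz":0.08,"ax":0,"ay":0,"az":0,"fingers":36},{"tx":0,"ty":0,"tz":0,"ax":0,"ay":0,"az":0,"fingers":36}]'
python3 -m jog '[{"tx":0,"ty":0,"tz":0.08,"ax":0,"ay":0,"az":0,"fingers":36},{"tx":0,"ty":0,"tz":0.06,"ax":0,"ay":0,"az":0,"fingers":36},{"tx":0,"ty":0,"tz":0,"ax":0,"ay":0,"az":0,"fingers":36}]'
python3 -m jog '[{"tx":0,"ty":0,"tz":0.05,"ax":0,"ay":0,"az":0,"fingers":36},{"tx":0,"ty":0,"tz":0.04,"ax":0,"ay":0,"az":0,"fingers":36},{"tx":0,"ty":0,"tz":0,"ax":0,"ay":0,"az":0,"fingers":36}]'
```

```text
t: 36.5
tcp_pos: [0.49, -0.3938, 0.093]
ee_rot: [3.141, -0.001, -3.087]
ft_force: [0.5, 0.3, -0.9]
finger_gap: 0.0459
gripper_force: 20.0
t: 36.8
tcp_pos: [0.4902, -0.3939, 0.0828]
ee_rot: [3.141, -0.001, -3.087]
ft_force: [0.1, -0.4, -1.5]
finger_gap: 0.0459
gripper_force: 20.0
t: 37.1
tcp_pos: [0.4908, -0.3941, 0.0771]
ee_rot: [-3.141, 0.0, -3.087]
ft_force: [-1.2, -0.1, 1.8]
finger_gap: 0.0456
gripper_force: 20.0
```

```bash
python3 -m jog '[{"tx":0,"ty":0,"tz":0.015,"ax":0,"ay":0,"az":0,"fingers":36},{"tx":0,"ty":0,"tz":0,"ax":0,"ay":0,"az":0,"fingers":36}]'
python3 -m jog '[{"tx":0,"ty":0,"tz":0,"ax":0,"ay":0,"az":0,"fingers":65},{"tx":0,"ty":0,"tz":0,"ax":0,"ay":0,"az":0,"fingers":80},{"tx":0,"ty":0,"tz":0,"ax":0,"ay":0,"az":0,"fingers":80},{"tx":0,"ty":0,"tz":-0.2,"ax":0,"ay":0,"az":0,"fingers":80},{"tx":0,"ty":0,"tz":-0.4,"ax":0,"ay":0,"az":0,"fingers":80},{"tx":0,"ty":0,"tz":-0.5,"ax":0,"ay":0,"az":0,"fingers":80},{"tx":-0.2,"ty":0,"tz":-0.6,"ax":0,"ay":0,"az":0,"fingers":80},{"tx":-0.2,"ty":0,"tz":-0.6,"ax":0,"ay":0,"az":0,"fingers":80},{"tx":0,"ty":0,"tz":-0.6,"ax":0,"ay":0,"az":0,"fingers":80},{"tx":0,"ty":0,"tz":0,"ax":0,"ay":0,"az":0,"fingers":80}]'
python3 cov.py
python3 - <<'E'
from h import *
snapshot('top');T=pose('top')
for t in 'round_pot square_dish cover marker tape label_roll main_dish'.split(): print(t,find(t,'top',T))
E
```

```text
t: 37.3
tcp_pos: [0.4908, -0.3941, 0.077]
ee_rot: [-3.141, -0.0, -3.087]
ft_force: [-3.5, 1.7, 9.9]
finger_gap: 0.0455
gripper_force: 20.0
t: 38.3
tcp_pos: [0.5242, -0.3922, 0.3012]
ee_rot: [-3.136, 0.01, -3.086]
ft_force: [0.1, -0.3, -0.3]
finger_gap: 0.0799
gripper_force: 0.0
[ 1.20837536  0.71316727 -1.05024356  1.43254549  0.62420679  1.34054327
  1.75731941] [(0.73, [0.489, -0.392, 0.083]), (0.65, [0.424, -0.454, 0.07]), (0.2, [0.567, -0.155, 0.027])]
0.96 35724 ((320.5, 157.0), (198.0, 205.0), 90.0) [[246, 58], [245, 87], [218, 92], [228, 229], [252, 231], [258, 256], [383, 255], [388, 231], [412, 231], [423, 90], [394, 87], [394, 58]]
round_pot [(0.92, [0.591, -0.142, 0.061]), (0.63, [0.479, -0.377, 0.091]), (0.28, [0.372, 0.022, 0.04]), (0.22, [0.581, 0.124, 0.061])]
square_dish [(0.77, [0.582, 0.124, 0.06])]
cover [(0.77, [0.478, -0.381, 0.094])]
marker [(0.52, [0.387, -0.165, 0.017])]
tape [(0.86, [0.381, 0.179, 0.046])]
label_roll [(0.54, [0.375, 0.024, 0.04])]
main_dish [(0.79, [0.344, 0.609, 0.04]), (0.67, [0.246, 0.476, 0.041]), (0.47, [0.563, 0.124, 0.027])]
```

Nothing else has moved. I check that the cover is seated and level by fitting its outline at a top height of 0.088.

```bash
python3 - <<'E'
from h import *
T=np.array(json.load(open('w_cov.json')))
uv=np.array([[246,58],[245,87],[218,92],[228,229],[252,231],[258,256],[383,255],[388,231],[412,231],[423,90],[394,87],[394,58]],np.float32)
m=np.array([(83,-60),(60,-60),(60,-83),(-60,-83),(-60,-60),(-83,-60),(-83,60),(-60,60),(-60,83),(60,83),(60,60),(83,60)])*1e-3*[1,-1]
g=cv2.cvtColor(cv2.imread('pics/w_cov.png'),cv2.COLOR_BGR2GRAY)
for u in (uv,cv2.cornerSubPix(g,uv.copy().reshape(-1,1,2),(4,4),(-1,-1),(3,50,.01))[:,0]):
    def res(v):
        c,s=np.cos(v[2]),np.sin(v[2]); return (px('wrist',T,u,v[3])[:,:2]-(m@np.array([[c,s],[-s,c]])+v[:2])).ravel()
    r=least_squares(res,[.491,-.394,3.2,.088],loss='soft_l1',f_scale=.001); print(r.x,np.round(res(r.x)*1000,1))
E
```

```text
[ 0.49030947 -0.39328176  3.1965477   0.08649488] [-0.2  1.2 -1.5 -0.9  2.3  0.2 -1.7  0.1  0.2 -1.3  0.9  3.1  0.1 -2.
 -0.   1.4  0.   0.   0.8  0.6 -1.4 -0.2  0.1 -1.3]
[ 0.4899652  -0.39348306  3.1954907   0.08821556] [ 0.3  0.2 -3.   0.   0.2  0.2  0.2  0.2  0.2  0.1  0.1 -0.   0.2 -0.1
  0.1 -0.   0.1 -0.1  0.2 -0.1 -1.4 -0.1  0.3 -0.2]
```

The cover's top fits at 0.0882 (nominal 0.088). It is level, centred within 1.5 mm and at the same yaw as the carrier.

```bash
python3 -c "
from plant import *
print(close_job())"
```

```text
the job is handed in; nothing more can be done
None
```

The job is done and handed in: the pot and square dish are in their holders, the main dish is in the carrier, the cover lies flat over its posts (by camera measurement), and the marker and both rolls are where they were.

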